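Change the exhibit: clear the shelf, raise it on its ladder mast, stack wood samples

ROBOT

A 6-joint arm with a two-finger parallel gripper is mounted at the origin on the work surface. World frame = base frame: x ahead of the robot, y to its left, z up, the work surface at z = 0. Lengths are in m, angles in rad, forces in N, time in s.
With the tool pointing down it reaches from about 0.375 to 0.975 m from the base axis. Payload 3.8 kg.
Tool frame: the origin (TCP) lies between the finger pads; the fingertips stand 25 mm ahead of it and the grasp point (between the pads) lies 6 mm ahead of it; z points along the fingers, y is the line along which they close (so a half turn about z gives the same grasp; the last joint's range is limited). The gripper opens to 88 mm and grips with 3 to 60 N. Pads are 18 mm wide; open, the fingers measure 123 mm over their backs; the gripper's body (75 mm by 187 mm) begins 45 mm behind the grasp point.
Start: joints at [-1.139, 0.264, 1.604, -0, 1.274, -0.037], TCP at [0.305, -0.602, 0.264] pointing down, gripper open.
Joint ranges: [-2.63, 2.63], [-0.94, 2.18], [0.31, 2.57], [-1.31, 4.45], [0, 2.66], [-2.55, 2.55]. Speed limits (rad/s): [2.57, 2.57, 3.14, 3.14, 3.14, 3.14].

INTERFACE

Orientations are given as a 3x3 rotation matrix whose columns are the frame's x, y, z axes.
In Python, from rig import env gives the robot as it stands. The module is installed in compiled form; this text tells all that it offers.
- The arm moves only by the tool drive_tool, never from a script. Its argument "plan" is one flat list of numbers, 7 for each row, row after row: the turn, a rotation vector about the tool's x, y, z as a fraction of full scale, then the shift along the tool's x, y, z as a fraction of full scale, then the opening, from 0 (shut) to 1 (fully open). A call has exactly 10 rows; each row is the pose to reach, as a shift and turn from the pose commanded when the call began, along the tool's axes at that moment, turning the shorter way round; what a row does not reach only later rows make up. Full scale, the value 1, is 0.5 m for a shift and 180 degrees for a turn. A row lasts 1/12 s, in which the tool goes at most 41.7 mm and 7.16 degrees, less where a joint would pass 70% of its speed; a pose out of reach is approached as far as the arm can. A call with a number of a shift or a turn outside -1 to 1 is refused whole. A call with a gripper value outside its range is refused whole. The fingers move at their own pace and stop on an object; "force" is the grip in N (left out, the last holds). Time passes only in rows, so rows that repeat a pose let the fingers close, or fill a call up. It gives the time, the measured TCP pose, the force, the opening and the grip force at its end, in the units of the state.
- env.get_obs(): the state, without advancing time (a new reading comes with each control period).
- env.read_camera(name): name is "scene" or "top" or "wrist"; returns a dict with "color" (384x512x3 uint8, red, green, blue), "range_z" (384x512 float32, m along the optical axis (not along the pixel's ray), 0 where there is no reading), "camera_matrix" (3x3 intrinsics, pixels), "rvec" (rotation vector, rad) and "tvec" (3), from world to camera coordinates, as OpenCV has them. Camera axes: x right, y down, z forward; pixel columns grow to the right and rows downward; lengths in m; the calibration is good to about 2 mm. A picture is of the moment at which its call begins.
- env.sign_off(): hands the job in; it is judged then, once.
The state is a dict: "time": time; "qpos": joint angles; "joint_velocities": joint speeds; "joint_torque": joint torques, N m; "ee_pos": TCP position; "tool_rot": TCP orientation; "force": force on the tool from outside, world axes, zero at the start; "wrist_torque": the same for the moment, N m; "gripper_width": finger opening in m; "gripper_force": force on a finger pad.
Only numpy, scipy, OpenCV 4.12 (cv2) and the standard library are available. Lean on these libraries where they do the work, as an engineer would, in place of code of your own. Each camera call takes 0.05 s, during which the arm holds its last target. There are 200 camera calls.

TASK

Change the exhibit: put the two mineral boxes from the shelf into the wooden tray, lift the stand's shelf by its grab bar until the catch has cleared the red top rung, and let it down so that it hangs on that rung. Stack all the wood samples that are there on the raised shelf as a neat log pile: three side by side between the cheeks, the others saddled in the gaps of the layer below, all lying straight across the shelf and centred on it. Leave the other things on the table where they are.

Things in the scene. Friction and masses are not known exactly. Their poses are not given: they have to be found in the camera images.
- lift (a joint): height in m of the stand's sliding frame (aluminium, grab bar on top, plywood shelf below; 0.73 kg): 0 with its catch on the lowest of three rungs, 0.036 on the middle one, 0.072 on the red top one; top stop at 0.100. It slides straight up and down and drops by itself until the catch finds a rung
- catch (a joint): yellow gravity catch on the sliding frame, rad: 0 = nose level, ready to hang on a rung. A rung pushes the nose down (to 1.5) while the frame is raised past it; the weighted tail tips it back to 0 once the frame is about 10 mm above where it hangs on that rung. It cannot be let down again, but no rung is above the red one
- grab_bar (a point): middle of the black grab bar at the top of the sliding frame: a round bar 18 mm thick, 146 mm long along this point's x, about 215 mm over the table at the start; it moves up with the frame. The mast (top 189 mm over the table) stands 18 mm farther along +y. Free on both sides; grip it from above near its middle
- shelf_bay (a point): middle of the shelf's log bay, on the board's top face (50 mm over the table at the start, 122 on the top rung). z up; y along the row, towards the mast; x across the shelf, as the samples must lie. Cheeks 24 mm high, 150 mm apart inside (y = +-0.075): room for three samples, centres at y -0.05, 0, 0.05. Edging 8 mm high at x = +-0.07. Frame stiles at y = 0.133, up to the bar 165 mm above this point
- tray_in (a point): middle of the inner floor (6 mm over the table) of the open wooden tray left of the stand: 130 x 190 mm outside (along this point's x and y), 40 mm high, walls 6 mm; there is room for the two boxes one behind the other along y, centres at y of about -0.042 and +0.042
- specimen1_mid (a point): centre of mineral specimen box 1 (white box with clear lid, amber stones inside): 40 mm along this point's x, 60 mm along y, 34 mm high, 70 g; starts on the shelf, in the bay; to be gripped across its 40 mm from above
- specimen2_mid (a point): centre of mineral specimen box 2 (white box with clear lid, green stones inside): 40 mm along this point's x, 60 mm along y, 34 mm high, 70 g; starts on the shelf, in the bay; to be gripped across its 40 mm from above
- log1_mid (a point): centre of wood sample 1: a short round branch length with brown bark and sawn pale ends, 48 mm across and 66 mm long along this point's x, 80 g (give or take a third); its bark is slightly faceted, so it does not roll by itself; it starts lying on the table, its centre 24 mm up; to be gripped by its two end faces from above. Absent in some starts.
- log2_mid (a point): centre of wood sample 2: a short round branch length with white birch bark and sawn pale ends, 48 mm across and 66 mm long along this point's x, 80 g (give or take a third); its bark is slightly faceted, so it does not roll by itself; it starts lying on the table, its centre 24 mm up; to be gripped by its two end faces from above. Absent in some starts.
- log3_mid (a point): centre of wood sample 3: a short round branch length with brown bark and sawn pale ends, 48 mm across and 66 mm long along this point's x, 80 g (give or take a third); its bark is slightly faceted, so it does not roll by itself; it starts lying on the table, its centre 24 mm up; to be gripped by its two end faces from above. Absent in some starts.
- log4_mid (a point): centre of wood sample 4: a short round branch length with white birch bark and sawn pale ends, 48 mm across and 66 mm long along this point's x, 80 g (give or take a third); its bark is slightly faceted, so it does not roll by itself; it starts lying on the table, its centre 24 mm up; to be gripped by its two end faces from above. Absent in some starts.
- log5_mid (a point): centre of wood sample 5: a short round branch length with brown bark and sawn pale ends, 48 mm across and 66 mm long along this point's x, 80 g (give or take a third); its bark is slightly faceted, so it does not roll by itself; it starts lying on the table, its centre 24 mm up; to be gripped by its two end faces from above. Absent in some starts.
- log6_mid (a point): centre of wood sample 6: a short round branch length with white birch bark and sawn pale ends, 48 mm across and 66 mm long along this point's x, 80 g (give or take a third); its bark is slightly faceted, so it does not roll by itself; it starts lying on the table, its centre 24 mm up; to be gripped by its two end faces from above. Absent in some starts.
- jar: glass specimen jar with black lid, 52 mm across, 75 mm high, standing among the wood samples; origin at its underside; a bystander
- slide_box: dark wooden slide box 90 x 55 x 30 mm lying among the wood samples; origin at its underside; a bystander
- reel1: pale grey tape reel 130 mm across, 12 mm thick, lying flat near the robot, on its left; a bystander
- reel2: pale grey tape reel 130 mm across, 12 mm thick, lying flat near the robot, on its right; a bystander
Mind the look-alikes: they are no part of the job. What is shaped like the part that bears log6_mid but turquoise is not meant.

How it is judged:
On the way, in this order (a step that is already met when the one before it is completed fails the run):
1. the shelf frame is raised past the red top rung and the catch has cleared it (value of joint lift above 0.0795 m and value of joint catch below 0.2 rad), for 0.05 s.
2. the frame is let down and hangs still by its catch on the red top rung (value of joint lift between 0.066 and 0.077 m and value of joint catch below 0.2 rad and velocity of joint lift between -0.01 and 0.01 m/s), for 0.3 s.
At the end, for the whole second after the job is handed in: Both boxes lie in the tray; the frame hangs by its catch on the red top rung (lift 66 to 77 mm); every sample present lies within 0.2 rad and 20 mm of the shelf's middle line, three between the cheeks, the rest saddled in the gaps above (heights within 6 to 10 mm) (x of specimen1_mid in the frame of tray_in between -0.059 and 0.059 m and y of specimen1_mid in the frame of tray_in between -0.089 and 0.089 m and z of specimen1_mid in the frame of tray_in between 0 and 0.04 m and x of specimen2_mid in the frame of tray_in between -0.059 and 0.059 m and y of specimen2_mid in the frame of tray_in between -0.089 and 0.089 m and z of specimen2_mid in the frame of tray_in between 0 and 0.04 m and value of joint lift between 0.066 and 0.077 m and value of joint catch below 0.2 rad and x of log1_mid in the frame of shelf_bay between -0.02 and 0.02 m and angle between the x axis of each of log1_mid, log2_mid, log3_mid, log4_mid, log5_mid, log6_mid and the x axis of shelf_bay, either way round below 0.2 rad and ((y of log1_mid in the frame of shelf_bay between -0.062 and 0.062 m and z of log1_mid in the frame of shelf_bay between 0.018 and 0.03 m) or (y of log1_mid in the frame of shelf_bay between -0.038 and 0.038 m and z of log1_mid in the frame of shelf_bay between 0.0575 and 0.0735 m) or (y of log1_mid in the frame of shelf_bay between -0.016 and 0.016 m and z of log1_mid in the frame of shelf_bay between 0.0965 and 0.1165 m)) and x of log2_mid in the frame of shelf_bay between -0.02 and 0.02 m and ((y of log2_mid in the frame of shelf_bay between -0.062 and 0.062 m and z of log2_mid in the frame of shelf_bay between 0.018 and 0.03 m) or (y of log2_mid in the frame of shelf_bay between -0.038 and 0.038 m and z of log2_mid in the frame of shelf_bay between 0.0575 and 0.0735 m) or (y of log2_mid in the frame of shelf_bay between -0.016 and 0.016 m and z of log2_mid in the frame of shelf_bay between 0.0965 and 0.1165 m)) and x of log3_mid in the frame of shelf_bay between -0.02 and 0.02 m and ((y of log3_mid in the frame of shelf_bay between -0.062 and 0.062 m and z of log3_mid in the frame of shelf_bay between 0.018 and 0.03 m) or (y of log3_mid in the frame of shelf_bay between -0.038 and 0.038 m and z of log3_mid in the frame of shelf_bay between 0.0575 and 0.0735 m) or (y of log3_mid in the frame of shelf_bay between -0.016 and 0.016 m and z of log3_mid in the frame of shelf_bay between 0.0965 and 0.1165 m)) and x of log4_mid in the frame of shelf_bay between -0.02 and 0.02 m and ((y of log4_mid in the frame of shelf_bay between -0.062 and 0.062 m and z of log4_mid in the frame of shelf_bay between 0.018 and 0.03 m) or (y of log4_mid in the frame of shelf_bay between -0.038 and 0.038 m and z of log4_mid in the frame of shelf_bay between 0.0575 and 0.0735 m) or (y of log4_mid in the frame of shelf_bay between -0.016 and 0.016 m and z of log4_mid in the frame of shelf_bay between 0.0965 and 0.1165 m)) and x of log5_mid in the frame of shelf_bay between -0.02 and 0.02 m and ((y of log5_mid in the frame of shelf_bay between -0.062 and 0.062 m and z of log5_mid in the frame of shelf_bay between 0.018 and 0.03 m) or (y of log5_mid in the frame of shelf_bay between -0.038 and 0.038 m and z of log5_mid in the frame of shelf_bay between 0.0575 and 0.0735 m) or (y of log5_mid in the frame of shelf_bay between -0.016 and 0.016 m and z of log5_mid in the frame of shelf_bay between 0.0965 and 0.1165 m)) and x of log6_mid in the frame of shelf_bay between -0.02 and 0.02 m and ((y of log6_mid in the frame of shelf_bay between -0.062 and 0.062 m and z of log6_mid in the frame of shelf_bay between 0.018 and 0.03 m) or (y of log6_mid in the frame of shelf_bay between -0.038 and 0.038 m and z of log6_mid in the frame of shelf_bay between 0.0575 and 0.0735 m) or (y of log6_mid in the frame of shelf_bay between -0.016 and 0.016 m and z of log6_mid in the frame of shelf_bay between 0.0965 and 0.1165 m))); the robot touches nothing.
It fails at once if the jar or the slide box is pushed away (over 60 mm) (distance of any of jar, slide_box from where it was at the start of the episode above 0.06 m).
It fails at once if a tape reel is pushed (over 50 mm) (distance of any of reel1, reel2 from where it was at the start of the episode above 0.05 m).
Of log1, log2, log3, log4, log5, log6 only 4 to 6 are there at a start; the rules pass over those that are not, and their reading is None.
At some moment in a run one of log1, log2, log3, log4, log5, log6 may be knocked a few centimetres aside while the robot is not near it.
Once in a run the grip may slacken for a moment while it holds something.
It also fails if it takes over 210 s, if anything falls off the work surface, if the arm or the gripper's body presses on something with over 40 N, if the wrist force passes 120 N, or if a joint passes its speed limit or range.

## Working session

There is one attempt and no reset: what is moved stays moved. The work goes in short steps, Python scripts to look and compute and a tool call to move; the robot and the scene stay as the last step left them, time stands still between calls to the robot, and variables do not carry over. Pictures are saved under pics/ and viewed, at most 14 in all, crops included, and the job is handed in when it is done.

Besides the shell and the picture viewer there is one more tool, called after "Request:" in YAML: its name, and indented under it one key for each argument. drive_tool: Moves the arm, as the interface text tells. Its arguments: {"type":"object","properties":{"plan":{"type":"array"},"force":{"type":"number"}},"required":["plan"]}

```bash
mkdir -p pics
cat > h.py <<'E'
import numpy as np, cv2
from rig import env
def cam(n):
    c=env.read_camera(n); R=cv2.Rodrigues(np.array(c["rvec"],float))[0]
    return c,R,np.array(c["tvec"],float).ravel(),np.array(c["camera_matrix"])
def cloud(c,R,t,K):
    z=c["range_z"]; v,u=np.mgrid[:z.shape[0],:z.shape[1]]
    P=np.stack([(u-K[0,2])/K[0,0]*z,(v-K[1,2])/K[1,1]*z,z],-1)
    W=(P-t)@R; W[z==0]=np.nan
    return W
def save(n,im,s=1.5):
    cv2.imwrite(f"pics/{n}.png",cv2.resize(im[:,:,::-1],None,fx=s,fy=s,interpolation=cv2.INTER_CUBIC))
E
python3 - <<'E'
from h import *
o=env.get_obs();print({k:np.round(v,3).tolist() for k,v in o.items()})
for n in("top","scene"):
    c,R,t,K=cam(n);save(n+"0",c["color"]);W=cloud(c,R,t,K);np.save(n,W);np.save(n+"c",c["color"])
    print(n,-R.T@t,R[2],np.nanmin(W.reshape(-1,3),0),np.nanmax(W.reshape(-1,3),0))
E
```

```text
{'time': 0.0, 'qpos': [-1.139, 0.265, 1.605, -0.0, 1.274, -0.037], 'joint_velocities': [-0.0, 0.002, -0.001, 0.0, 0.001, 0.001], 'joint_torque': [0.003, -50.21, -35.687, 0.073, 0.029, -0.0], 'ee_pos': [0.305, -0.602, 0.262], 'tool_rot': [[0.892, 0.452, -0.001], [0.452, -0.892, 0.002], [0.0, -0.002, -1.0]], 'force': [0.326, -0.876, 0.151], 'wrist_torque': [-0.005, -0.009, 0.017], 'gripper_force': 0.0, 'gripper_width': 0.088}
top [ 0.35577051 -0.01967783  1.5479972 ] [ 0.09443418  0.01691837 -0.99538734] [-0.39587339 -1.33038263 -0.78031099] [1.66652406 1.44514036 0.80723439]
scene [1.51886913 0.67743996 0.91474933] [-0.71820016 -0.46691017 -0.51592967] [-1.68282285 -1.75393891 -0.76853373] [1.04015863 0.77737205 0.65567413]
```

View pics/top0.png

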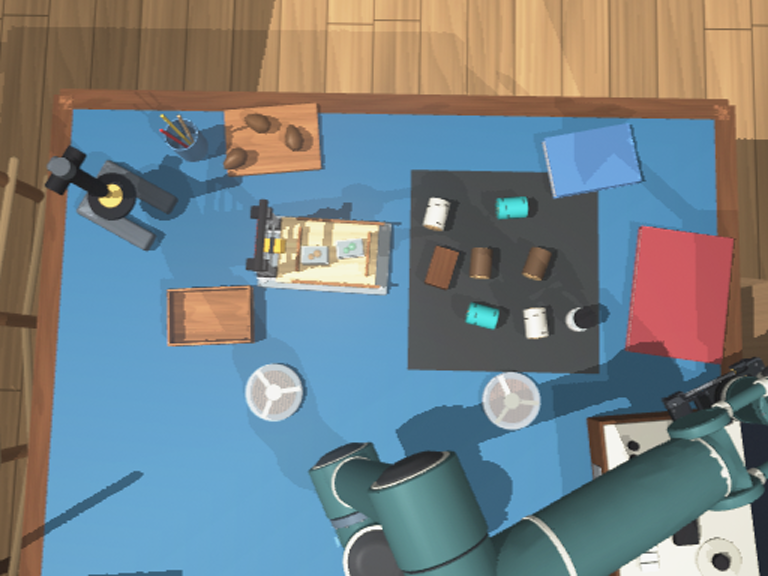

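View pics/scene0.png

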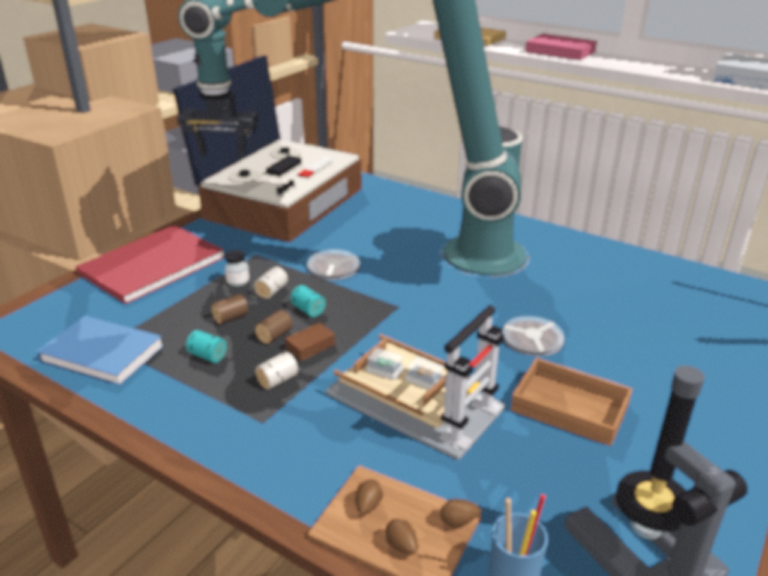

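Top view (1.5x pixels): real logs are white (437,214), brown (481,262), brown (537,263) and white (537,323). The two turquoise ones are look-alikes, so there are 4 logs. The stand's bar is at (262,238), the boxes at (314,255) and (350,248), and the tray at (210,316).

```bash
cat >> h.py <<'E'
def blobs(W,col,lo,hi,xr,yr,amin=60):
    m=((W[...,2]>lo)&(W[...,2]<hi)&(W[...,0]>xr[0])&(W[...,0]<xr[1])&(W[...,1]>yr[0])&(W[...,1]<yr[1])).astype(np.uint8)
    n,l,s,c=cv2.connectedComponentsWithStats(m)
    for i in range(1,n):
        if s[i,4]<amin: continue
        p=W[l==i]; r=cv2.minAreaRect(p[:,:2].astype(np.float32)*1000)
        (w,h),a=r[1],r[2]
        if h>w: a+=90   # long axis angle in world
        print(np.round(c[i]).astype(int),s[i,4],"mm",np.round(r[0],1),np.round(sorted(r[1]),1),"long ang %.1f"%((a+90)%180-90),"z %.0f..%.0f"%(np.percentile(p[:,2],3)*1e3,np.percentile(p[:,2],97)*1e3),"rgb",np.median(col[l==i],0).astype(int))
E
python3 - <<'E'
from h import *
W=np.load("top.npy");C=np.load("topc.npy")
print("table z",np.nanmedian(W[150:200,200:260,2]))
print("mat");blobs(W,C,.012,.1,(.3,.8),(-.5,-.05))
print("tray");blobs(W,C,.015,.06,(.2,.6),(.2,.55))
print("bar");blobs(W,C,.195,.3,(.3,.8),(0,.4),20)
print("mast+");blobs(W,C,.1,.195,(.3,.8),(0,.4),20)
print("boxes");blobs(W,C,.078,.1,(.3,.8),(-.1,.25),20)
print("cheek..");blobs(W,C,.064,.078,(.3,.8),(-.1,.25),10)
print("board");blobs(W,C,.042,.2,(.3,.8),(-.1,.4),10)
S=np.load("scene.npy");SC=np.load("scenec.npy")
print("S bar");blobs(S,SC,.195,.26,(.3,.8),(0,.4),20)
print("S boxes");blobs(S,SC,.078,.1,(.3,.8),(-.1,.19),20)
print("S mat");blobs(S,SC,.012,.1,(.3,.8),(-.5,-.03))
E
```

```text
table z 0.04867132774011848
mat
[384 120] 508 mm [ 774.2 -436.6] [ 61.6 124. ] long ang -85.4 z 18..32 rgb [112 167 223]
[341 138] 288 mm [ 709.2 -281.7] [48.2 66.5] long ang -84.2 z 23..52 rgb [ 76 208 203]
[291 142] 285 mm [ 689.3 -109.5] [48.7 68. ] long ang -12.9 z 24..53 rgb [235 233 223]
[294 178] 425 mm [ 567.9 -123.5] [54.8 91. ] long ang -16.3 z 22..37 rgb [137  93  68]
[320 175] 290 mm [ 577.6 -212.7] [48.5 66.6] long ang -4.6 z 26..52 rgb [122  96  74]
[358 175] 296 mm [ 579.6 -339.5] [49.6 67.5] long ang -21.3 z 24..53 rgb [118  92  71]
[321 210] 289 mm [ 458.2 -216.3] [48.1 67.3] long ang 77.0 z 27..52 rgb [ 76 209 204]
[357 215] 295 mm [ 443.5 -338. ] [48.4 70.2] long ang 6.6 z 25..54 rgb [235 232 222]
[387 212] 252 mm [ 453.8 -434.5] [48.3 49.1] long ang -15.7 z 18..80 rgb [55 54 56]
[341 253] 121 mm [ 316.  -289.7] [30.5 95. ] long ang -88.7 z 12..19 rgb [200 206 212]
tray
[191 179] 317 mm [561.3 243.8] [85.4 98. ] long ang 78.4 z 16..57 rgb [212 192 151]
[139 209] 487 mm [444.8 403. ] [130.3 191.3] long ang -86.5 z 17..45 rgb [147 114  92]
bar
[174 156] 292 mm [598.9
[... 1856 characters left out ...]
76 175]
[181 188] 261 mm [ 445.7 -338.1] [52.9 78.3] long ang 7.0 z 14..49 rgb [206 199 192]
[205 200] 283 mm [ 462.4 -215. ] [51.9 75.1] long ang 75.8 z 15..50 rgb [ 77 165 160]
[153 205] 299 mm [ 585.9 -337. ] [50.  69.4] long ang -21.4 z 14..49 rgb [134 106  83]
[183 217] 323 mm [ 583.4 -208.5] [49. 74.] long ang -10.7 z 15..49 rgb [139 110  87]
[ 89 225] 385 mm [ 770.6 -435.8] [ 59.2 127.9] long ang -89.6 z 16..29 rgb [128 171 213]
[207 226] 432 mm [ 570.4 -122.9] [62.9 95.8] long ang -17.7 z 13..33 rgb [137  93  68]
[137 230] 364 mm [ 717.6 -280.8] [49.5 71.7] long ang -77.7 z 14..50 rgb [ 76 165 162]
[184 246] 395 mm [ 694.6 -107.5] [50.4 70.8] long ang -14.2 z 15..49 rgb [226 219 212]
```

```bash
cat >> h.py <<'E'
from scipy.spatial.transform import Rotation as Ro
def Rt(yaw):
    a=np.radians(yaw);c,s=np.cos(a),np.sin(a)
    return np.array([[c,s,0],[s,-c,0],[0,0,-1.]])
def plan(calls):
    "calls: lists of waypoints (x,y,z of grasp point in mm, yaw of tool x in deg)"
    o=env.get_obs();R=np.array(o["tool_rot"]).reshape(3,3);p=np.array(o["ee_pos"])
    for k,c in enumerate(calls):
        pp,pR=p,R
        for w in c:
            q=np.array(w[:3])/1e3+[0,0,.006];Q=Rt(w[3])
            f=np.r_[Ro.from_matrix(R.T@Q).as_rotvec()/np.pi,R.T@(q-p)/.5]
            n=max(np.linalg.norm(q-pp)/.0417,np.degrees(Ro.from_matrix(pR.T@Q).magnitude())/7.16)
            print(k,w,np.round(f,3).tolist(),"rows %.1f"%n); pp,pR=q,Q
        p,R=pp,pR
E
python3 -c "
from h import *
plan([[(470,-250,294,92)],[(602,86.3,200,92)],[(602,86.3,70,92)],[(602,86.3,240,92),(447.5,361,200,92)],[(447.5,361,28,92)],[(447.5,361,200,92),(585,162.5,200,92)],[(585,162.5,70,92)],[(585,162.5,150,92),(500,162.5,230,92),(442,445,150,92)],[(442,445,28,92)]])"
```

```text
0 (470, -250, 294, 92) [-0.001, -0.0, -0.362, 0.613, -0.478, -0.074] rows 9.4
1 (602, 86.3, 200, 92) [0.0, 0.0, 0.0, 0.663, 0.287, 0.188] rows 9.0
2 (602, 86.3, 70, 92) [0.0, 0.0, 0.0, 0.0, 0.0, 0.26] rows 3.1
3 (602, 86.3, 240, 92) [0.0, 0.0, 0.0, 0.0, 0.0, -0.34] rows 4.1
3 (447.5, 361, 200, 92) [0.0, 0.0, 0.0, 0.56, -0.29, -0.26] rows 7.6
4 (447.5, 361, 28, 92) [0.0, 0.0, 0.0, 0.0, 0.0, 0.344] rows 4.1
5 (447.5, 361, 200, 92) [0.0, 0.0, 0.0, 0.0, 0.0, -0.344] rows 4.1
5 (585, 162.5, 200, 92) [0.0, 0.0, 0.0, -0.406, 0.261, -0.344] rows 5.8
6 (585, 162.5, 70, 92) [0.0, 0.0, 0.0, 0.0, 0.0, 0.26] rows 3.1
7 (585, 162.5, 150, 92) [0.0, 0.0, 0.0, 0.0, 0.0, -0.16] rows 1.9
7 (500, 162.5, 230, 92) [0.0, 0.0, 0.0, 0.006, -0.17, -0.32] rows 2.8
7 (442, 445, 150, 92) [0.0, 0.0, 0.0, 0.575, -0.266, -0.16] rows 7.2
8 (442, 445, 28, 92) [0.0, 0.0, 0.0, 0.0, 0.0, 0.244] rows 2.9
```

Request:
drive_tool:
  plan: [0, 0, -0.362, 0.613, -0.478, -0.074, 0.74, 0, 0, -0.362, 0.613, -0.478, -0.074, 0.74, 0, 0, -0.362, 0.613, -0.478, -0.074, 0.74, 0, 0, -0.362, 0.613, -0.478, -0.074, 0.74, 0, 0, -0.362, 0.613, -0.478, -0.074, 0.74, 0, 0, -0.362, 0.613, -0.478, -0.074, 0.74, 0, 0, -0.362, 0.613, -0.478, -0.074, 0.74, 0, 0, -0.362, 0.613, -0.478, -0.074, 0.74, 0, 0, -0.362, 0.613, -0.478, -0.074, 0.74, 0, 0, -0.362, 0.613, -0.478, -0.074, 0.74]
  force: 15

```text
time: 0.93
ee_pos: [0.4718, -0.2462, 0.301]
tool_rot: [[-0.044, 0.999, 0.001], [0.999, 0.044, 0.002], [0.002, 0.001, -1.0]]
force: [-0.4, 0.2, 0.2]
gripper_width: 0.0652
gripper_force: 0.0
```

Request:
drive_tool:
  plan: [0, 0, 0, 0.663, 0.287, 0.188, 0.74, 0, 0, 0, 0.663, 0.287, 0.188, 0.74, 0, 0, 0, 0.663, 0.287, 0.188, 0.74, 0, 0, 0, 0.663, 0.287, 0.188, 0.74, 0, 0, 0, 0.663, 0.287, 0.188, 0.74, 0, 0, 0, 0.663, 0.287, 0.188, 0.74, 0, 0, 0, 0.663, 0.287, 0.188, 0.74, 0, 0, 0, 0.663, 0.287, 0.188, 0.74, 0, 0, 0, 0.663, 0.287, 0.188, 0.74, 0, 0, 0, 0.663, 0.287, 0.188, 0.74]

```text
time: 1.77
ee_pos: [0.6022, 0.0917, 0.2037]
tool_rot: [[-0.04, 0.999, -0.003], [0.999, 0.04, 0.002], [0.002, -0.003, -1.0]]
force: [-1.0, 0.3, 0.1]
gripper_width: 0.0649
gripper_force: 0.0
```

Run:
```python
from h import *
plan([[(602,86.3,200,92)],[(602,86.3,70,92)]])
c,R,t,K=cam("wrist");save("w1",c["color"],1.2);W=cloud(c,R,t,K)
blobs(W,c["color"],.075,.1,(.3,.8),(-.1,.24),40)
blobs(W,c["color"],.195,.24,(.3,.8),(.1,.34),40)
```

```text
0 (602, 86.3, 200, 92) [-0.001, -0.001, 0.002, -0.011, -0.001, -0.005] rows 0.1
1 (602, 86.3, 70, 92) [0.0, 0.0, 0.0, 0.0, 0.0, 0.26] rows 3.1
[263   4] 352 mm [600.8 227.5] [ 3.1 30. ] long ang -3.1 z 84..96 rgb [98 84 39]
[239  98] 3815 mm [586.6 162.5] [38.  58.1] long ang -88.7 z 82..84 rgb [131 143 143]
[256 195] 3011 mm [603.2  85.2] [38.1 58.1] long ang -82.5 z 81..84 rgb [128 143 143]
[144 257] 784 mm [557.8 100.7] [ 1.4 10. ] long ang -0.0 z 197..228 rgb [24 26 28]
[357 257] 1632 mm [643.3 102.5] [ 4.1 18. ] long ang 13.5 z 196..228 rgb [29 31 32]
```

View pics/w1.png

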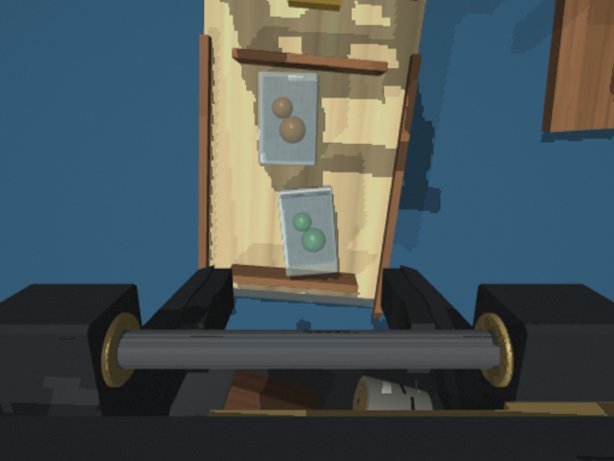

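The wrist picture shows the amber box at (288,118) and the green box at (310,232), turned about 7°. Both lie well clear of the fingers. The wrist depth gives green at (603,85), yaw 97°, and amber at (587,162), yaw 91°.

Run:
```python
from h import *
plan([[(603,85.2,130,97),(603,85.2,70,97)],[(603,85.2,260,97),(447.5,361,260,93)],[(447.5,361,29,93)],[(447.5,361,260,93),(586.6,162.5,200,91.5)],[(586.6,162.5,70,91.5)],[(586.6,162.5,260,91.5),(442,445,260,93)],[(442,445,29,93)]])
```

```text
0 (603, 85.2, 130, 97) [-0.001, -0.0, -0.026, -0.008, 0.003, 0.137] rows 1.6
0 (603, 85.2, 70, 97) [-0.001, -0.0, -0.026, -0.008, 0.003, 0.257] rows 1.4
1 (603, 85.2, 260, 97) [0.0, 0.0, 0.0, 0.0, 0.0, -0.38] rows 4.6
1 (447.5, 361, 260, 93) [0.0, 0.0, 0.022, 0.585, -0.241, -0.38] rows 7.6
2 (447.5, 361, 29, 93) [0.0, 0.0, 0.0, 0.0, 0.0, 0.462] rows 5.5
3 (447.5, 361, 260, 93) [0.0, 0.0, 0.0, 0.0, 0.0, -0.462] rows 5.5
3 (586.6, 162.5, 200, 91.5) [0.0, 0.0, 0.008, -0.411, 0.257, -0.342] rows 6.0
4 (586.6, 162.5, 70, 91.5) [0.0, 0.0, 0.0, 0.0, 0.0, 0.26] rows 3.1
5 (586.6, 162.5, 260, 91.5) [0.0, 0.0, 0.0, 0.0, 0.0, -0.38] rows 4.6
5 (442, 445, 260, 93) [0.0, 0.0, -0.008, 0.572, -0.274, -0.38] rows 7.6
6 (442, 445, 29, 93) [0.0, 0.0, 0.0, 0.0, 0.0, 0.462] rows 5.5
```

Request:
drive_tool:
  plan: [0, 0, -0.026, -0.008, 0.003, 0.137, 0.74, 0, 0, -0.026, -0.008, 0.003, 0.137, 0.74, 0, 0, -0.026, -0.008, 0.003, 0.2, 0.74, 0, 0, -0.026, -0.008, 0.003, 0.257, 0.74, 0, 0, -0.026, -0.008, 0.003, 0.257, 0.74, 0, 0, -0.026, -0.008, 0.003, 0.257, 0.74, 0, 0, -0.026, -0.008, 0.003, 0.257, 0.3, 0, 0, -0.026, -0.008, 0.003, 0.257, 0.3, 0, 0, -0.026, -0.008, 0.003, 0.257, 0.3, 0, 0, -0.026, -0.008, 0.003, 0.257, 0.3]
  force: 18

```text
time: 2.65
ee_pos: [0.6038, 0.0816, 0.0786]
tool_rot: [[-0.116, 0.993, 0.0], [0.993, 0.116, -0.0], [-0.0, 0.0, -1.0]]
force: [-0.2, 0.3, 0.3]
gripper_width: 0.0406
gripper_force: 0.6
```

Request:
drive_tool:
  plan: [0, 0, 0, 0, 0, 0, 0.3, 0, 0, 0, 0, 0, 0, 0.3, 0, 0, 0, 0, 0, -0.05, 0.3, 0, 0, 0, 0, 0, -0.1, 0.3, 0, 0, 0, 0, 0, -0.17, 0.3, 0, 0, 0, 0, 0, -0.24, 0.3, 0, 0, 0, 0, 0, -0.31, 0.3, 0, 0, 0, 0, 0, -0.38, 0.3, 0, 0, 0, 0, 0, -0.38, 0.3, 0, 0, 0, 0, 0, -0.38, 0.3]

```text
time: 3.48
ee_pos: [0.6054, 0.0823, 0.2716]
tool_rot: [[-0.117, 0.993, 0.006], [0.993, 0.117, 0.001], [-0.0, 0.006, -1.0]]
force: [0.0, -0.1, -0.9]
gripper_width: 0.0398
gripper_force: 18.0
```

Request:
drive_tool:
  plan: [0, 0, 0.022, 0.1, -0.041, 0, 0.3, 0, 0, 0.022, 0.17, -0.07, 0, 0.3, 0, 0, 0.022, 0.24, -0.1, 0, 0.3, 0, 0, 0.022, 0.31, -0.128, 0, 0.3, 0, 0, 0.022, 0.38, -0.157, 0, 0.3, 0, 0, 0.022, 0.45, -0.185, 0, 0.3, 0, 0, 0.022, 0.52, -0.214, 0, 0.3, 0, 0, 0.022, 0.585, -0.241, 0, 0.3, 0, 0, 0.022, 0.585, -0.241, 0, 0.3, 0, 0, 0.022, 0.585, -0.241, 0, 0.3]

```text
time: 4.32
ee_pos: [0.4479, 0.3592, 0.2657]
tool_rot: [[-0.052, 0.999, -0.003], [0.999, 0.052, -0.003], [-0.002, -0.003, -1.0]]
force: [0.1, 0.3, -0.6]
gripper_width: 0.0396
gripper_force: 18.0
```

Run:
```python
from h import *
plan([[(447.5,361,60,93),(447.5,361,29,93)]])
c,R,t,K=cam("wrist");W=cloud(c,R,t,K)
blobs(W,c["color"],.02,.06,(.2,.7),(.25,.55),60)
```

```text
0 (447.5, 361, 60, 93) [-0.001, 0.001, -0.0, 0.005, 0.001, 0.399] rows 4.8
0 (447.5, 361, 29, 93) [-0.001, 0.001, -0.0, 0.005, 0.001, 0.461] rows 0.7
[495  21] 510 mm [692.8 526.7] [14.4 38.4] long ang -90.0 z 21..30 rgb [47 50 52]
[259  95] 3686 mm [447.5 403. ] [130.2 190.3] long ang -86.3 z 22..41 rgb [130  97  69]
[332 226] 125 mm [547.6 284.9] [14.7 23.9] long ang -2.6 z 21..60 rgb [87 91 91]
[417 234] 141 mm [658.6 280. ] [18.  24.5] long ang 7.0 z 21..58 rgb [91 95 95]
```

Request:
drive_tool:
  plan: [0, 0, 0, 0.005, 0.005, 0.08, 0.3, 0, 0, 0, 0.005, 0.005, 0.16, 0.3, 0, 0, 0, 0.005, 0.005, 0.24, 0.3, 0, 0, 0, 0.005, 0.005, 0.32, 0.3, 0, 0, 0, 0.005, 0.005, 0.4, 0.3, 0, 0, 0, 0.005, 0.005, 0.43, 0.3, 0, 0, 0, 0.005, 0.005, 0.454, 0.3, 0, 0, 0, 0.005, 0.005, 0.454, 0.3, 0, 0, 0, 0.005, 0.005, 0.454, 0.74, 0, 0, 0, 0.005, 0.005, 0.454, 0.74]

```text
time: 5.2
ee_pos: [0.4542, 0.3615, 0.043]
tool_rot: [[-0.047, 0.999, 0.003], [0.999, 0.047, 0.002], [0.002, 0.003, -1.0]]
force: [0.2, -0.4, 0.3]
gripper_width: 0.0512
gripper_force: 0.0
```

Request:
drive_tool:
  plan: [0, 0, 0, 0, 0, 0, 0.74, 0, 0, 0, 0, 0, 0, 0.74, 0, 0, 0, 0, 0, -0.46, 0.74, 0, 0, 0, 0, 0, -0.46, 0.74, 0, 0, 0, 0, 0, -0.46, 0.74, 0, 0, 0, 0, 0, -0.46, 0.74, 0, 0, 0, 0, 0, -0.46, 0.74, 0, 0, 0, 0, 0, -0.46, 0.74, 0, 0, 0, 0, 0, -0.46, 0.74, 0, 0, 0, 0, 0, -0.46, 0.74]

```text
time: 6.03
ee_pos: [0.4533, 0.3619, 0.2747]
tool_rot: [[-0.048, 0.999, 0.005], [0.999, 0.048, 0.004], [0.004, 0.005, -1.0]]
force: [0.1, -0.4, -0.9]
gripper_width: 0.0655
gripper_force: 0.0
```

Request:
drive_tool:
  plan: [0, 0, 0.008, -0.411, 0.257, 0, 0.74, 0, 0, 0.008, -0.411, 0.257, 0, 0.74, 0, 0, 0.008, -0.411, 0.257, 0, 0.74, 0, 0, 0.008, -0.411, 0.257, 0, 0.74, 0, 0, 0.008, -0.411, 0.257, 0, 0.74, 0, 0, 0.008, -0.411, 0.257, 0, 0.74, 0, 0, 0.008, -0.411, 0.257, 0.12, 0.74, 0, 0, 0.008, -0.411, 0.257, 0.12, 0.74, 0, 0, 0.008, -0.411, 0.257, 0.12, 0.74, 0, 0, 0.008, -0.411, 0.257, 0.12, 0.74]

```text
time: 6.87
ee_pos: [0.5883, 0.1612, 0.2078]
tool_rot: [[-0.022, 1.0, -0.007], [1.0, 0.022, -0.001], [-0.001, -0.007, -1.0]]
force: [0.5, 0.1, 0.7]
gripper_width: 0.0653
gripper_force: 0.0
```

Run:
```python
from h import *
plan([[(586.6,162.5,70,91.5)]])
c,R,t,K=cam("wrist");W=cloud(c,R,t,K)
blobs(W,c["color"],.075,.1,(.3,.8),(-.1,.24),60)
blobs(W,c["color"],.195,.24,(.3,.8),(.2,.34),60)
```

```text
0 (586.6, 162.5, 70, 91.5) [-0.002, 0.0, -0.001, 0.003, -0.002, 0.264] rows 3.2
[276  99] 777 mm [601. 233.] [13.8 30.1] long ang -0.2 z 94..96 rgb [141 115  50]
[254 184] 2982 mm [586.5 163. ] [37.8 58. ] long ang -89.6 z 81..84 rgb [128 141 142]
[306  30] 23810 mm [602.1 255.2] [ 18.  146.7] long ang -2.6 z 216..224 rgb [34 35 35]
```

Request:
drive_tool:
  plan: [0, 0, 0, 0.003, -0.002, 0.08, 0.74, 0, 0, 0, 0.003, -0.002, 0.16, 0.74, 0, 0, 0, 0.003, -0.002, 0.22, 0.74, 0, 0, 0, 0.003, -0.002, 0.264, 0.74, 0, 0, 0, 0.003, -0.002, 0.264, 0.74, 0, 0, 0, 0.003, -0.002, 0.264, 0.3, 0, 0, 0, 0.003, -0.002, 0.264, 0.3, 0, 0, 0, 0.003, -0.002, 0.264, 0.3, 0, 0, 0, 0.003, -0.002, 0.264, 0.3, 0, 0, 0, 0.003, -0.002, 0.264, 0.3]

```text
time: 7.75
ee_pos: [0.5905, 0.1638, 0.0812]
tool_rot: [[-0.023, 1.0, 0.003], [1.0, 0.023, 0.001], [0.001, 0.003, -1.0]]
force: [-2.3, 0.7, 3.9]
gripper_width: 0.0397
gripper_force: 18.0
```

Request:
drive_tool:
  plan: [0, 0, 0, 0, 0, 0, 0.3, 0, 0, 0, 0, 0, -0.05, 0.3, 0, 0, 0, 0, 0, -0.1, 0.3, 0, 0, 0, 0, 0, -0.17, 0.3, 0, 0, 0, 0, 0, -0.24, 0.3, 0, 0, 0, 0, 0, -0.31, 0.3, 0, 0, 0, 0, 0, -0.38, 0.3, 0, 0, 0, 0, 0, -0.38, 0.3, 0, 0, 0, 0, 0, -0.38, 0.3, 0, 0, 0, 0, 0, -0.38, 0.3]

```text
time: 8.58
ee_pos: [0.5891, 0.1631, 0.2687]
tool_rot: [[-0.023, 1.0, -0.0], [1.0, 0.023, -0.0], [-0.0, -0.0, -1.0]]
force: [-0.3, -0.4, -1.5]
gripper_width: 0.0402
gripper_force: 18.0
```

Request:
drive_tool:
  plan: [0, 0, -0.008, 0.07, -0.034, 0, 0.3, 0, 0, -0.008, 0.14, -0.068, 0, 0.3, 0, 0, -0.008, 0.21, -0.102, 0, 0.3, 0, 0, -0.008, 0.28, -0.136, 0, 0.3, 0, 0, -0.008, 0.35, -0.17, 0, 0.3, 0, 0, -0.008, 0.42, -0.204, 0, 0.3, 0, 0, -0.008, 0.5, -0.24, 0, 0.3, 0, 0, -0.008, 0.572, -0.27, 0, 0.3, 0, 0, -0.008, 0.572, -0.27, 0, 0.3, 0, 0, -0.008, 0.572, -0.27, 0, 0.3]

```text
time: 9.42
ee_pos: [0.4457, 0.4471, 0.2659]
tool_rot: [[-0.052, 0.999, -0.004], [0.999, 0.052, -0.004], [-0.004, -0.004, -1.0]]
force: [0.3, -0.7, -1.4]
gripper_width: 0.0399
gripper_force: 18.0
```

Run:
```python
from h import *
plan([[(445,446,29,93)]])
c,R,t,K=cam("wrist");W=cloud(c,R,t,K)
blobs(W,c["color"],.034,.06,(.2,.7),(.25,.55),60)
```

```text
0 (445, 446, 29, 93) [-0.001, 0.001, -0.0, -0.0, 0.0, 0.462] rows 5.5
[255 154] 1737 mm [445.4 434.4] [127.2 130.4] long ang 3.6 z 36..41 rgb [158 115  79]
```

Request:
drive_tool:
  plan: [0, 0, 0, 0, 0, 0.08, 0.3, 0, 0, 0, 0, 0, 0.16, 0.3, 0, 0, 0, 0, 0, 0.24, 0.3, 0, 0, 0, 0, 0, 0.32, 0.3, 0, 0, 0, 0, 0, 0.4, 0.3, 0, 0, 0, 0, 0, 0.43, 0.3, 0, 0, 0, 0, 0, 0.458, 0.3, 0, 0, 0, 0, 0, 0.458, 0.3, 0, 0, 0, 0, 0, 0.458, 0.74, 0, 0, 0, 0, 0, 0.458, 0.74]

```text
time: 10.3
ee_pos: [0.4494, 0.446, 0.0411]
tool_rot: [[-0.047, 0.999, 0.001], [0.999, 0.047, 0.001], [0.001, 0.002, -1.0]]
force: [0.8, -0.2, 0.7]
gripper_width: 0.0513
gripper_force: 0.0
```

Request:
drive_tool:
  plan: [0, 0, 0, 0, 0, 0, 0.74, 0, 0, 0, 0, 0, 0, 0.74, 0, 0, 0, 0, 0, -0.06, 0.74, 0, 0, 0, 0, 0, -0.52, 0.74, 0, 0, 0, 0, 0, -0.52, 0.74, 0, 0, 0, 0, 0, -0.52, 0.74, 0, 0, 0, 0, 0, -0.52, 0.74, 0, 0, 0, 0, 0, -0.52, 0.74, 0, 0, 0, 0, 0, -0.52, 0.45, 0, 0, 0, 0, 0, -0.52, 0.45]

```text
time: 11.13
ee_pos: [0.4506, 0.4486, 0.3099]
tool_rot: [[-0.048, 0.999, 0.011], [0.999, 0.048, 0.01], [0.01, 0.012, -1.0]]
force: [0.4, 0.0, 1.6]
gripper_width: 0.0541
gripper_force: 0.0
```

Run:
```python
from h import *
plan([[(510,350,295,150)],[(602,255.2,295,177.5)],[(602,255.2,215,177.5)]])
c,R,t,K=cam("wrist");W=cloud(c,R,t,K);save("w2",c["color"],1)
blobs(W,c["color"],.034,.06,(.2,.7),(.25,.55),60)
```

```text
0 (510, 350, 295, 150) [0.005, -0.001, -0.318, -0.203, 0.109, 0.017] rows 8.0
1 (602, 255.2, 295, 177.5) [0.0, 0.0, -0.153, -0.254, -0.072, 0.0] rows 3.8
2 (602, 255.2, 215, 177.5) [0.0, 0.0, 0.0, 0.0, 0.0, 0.16] rows 1.9
[249 186] 2160 mm [447.2 402.9] [130.2 190.2] long ang -86.4 z 35..41 rgb [159 115  81]
[251 164] 1268 mm [448.2 442.3] [37.6 57.6] long ang -87.8 z 38..41 rgb [156 173 173]
[251 220] 1061 mm [451.3 362.7] [37.1 58.1] long ang -86.5 z 38..41 rgb [155 172 172]
```

View pics/w2.png

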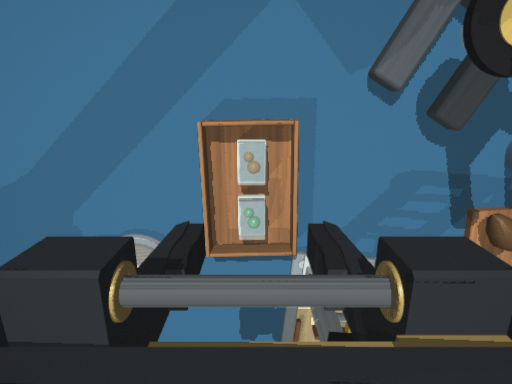

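The wrist picture shows both boxes flat in the tray: amber at (251,163), green at (251,217). The bar is next.

Request:
drive_tool:
  plan: [0.005, 0, -0.318, -0.203, 0.109, 0.01, 0.45, 0.005, 0, -0.318, -0.203, 0.109, 0.01, 0.45, 0.005, 0, -0.318, -0.203, 0.109, 0.01, 0.45, 0.005, 0, -0.318, -0.203, 0.109, 0.01, 0.45, 0.005, 0, -0.318, -0.203, 0.109, 0.01, 0.45, 0.005, 0, -0.318, -0.203, 0.109, 0.01, 0.45, 0.005, 0, -0.318, -0.203, 0.109, 0.01, 0.45, 0.005, 0, -0.318, -0.203, 0.109, 0.01, 0.45, 0.005, 0, -0.318, -0.203, 0.109, 0.01, 0.45, 0.005, 0, -0.318, -0.203, 0.109, 0.01, 0.45]
  force: 45

```text
time: 12.02
ee_pos: [0.5067, 0.347, 0.2935]
tool_rot: [[-0.864, 0.503, -0.015], [0.503, 0.864, -0.009], [0.008, -0.015, -1.0]]
force: [-0.3, -0.3, 0.8]
gripper_width: 0.0396
gripper_force: 0.0
```

Request:
drive_tool:
  plan: [0, 0, -0.153, -0.254, -0.072, 0, 0.45, 0, 0, -0.153, -0.254, -0.072, 0, 0.45, 0, 0, -0.153, -0.254, -0.072, 0, 0.45, 0, 0, -0.153, -0.254, -0.072, 0, 0.45, 0, 0, -0.153, -0.254, -0.072, 0, 0.45, 0, 0, -0.153, -0.254, -0.072, 0, 0.45, 0, 0, -0.153, -0.254, -0.072, 0, 0.45, 0, 0, -0.153, -0.254, -0.072, 0, 0.45, 0, 0, -0.153, -0.254, -0.072, 0, 0.45, 0, 0, -0.153, -0.254, -0.072, 0, 0.45]

```text
time: 12.85
ee_pos: [0.5986, 0.2538, 0.2949]
tool_rot: [[-0.999, 0.043, -0.013], [0.043, 0.999, -0.008], [0.012, -0.008, -1.0]]
force: [-0.4, 0.0, 0.0]
gripper_width: 0.0394
gripper_force: 0.0
```

Run:
```python
from h import *
plan([[(602,255.2,295,177.5)],[(602,255.2,215,177.5)]])
c,R,t,K=cam("wrist");W=cloud(c,R,t,K)
blobs(W,c["color"],.195,.24,(.3,.8),(.2,.34),60)
```

```text
0 (602, 255.2, 295, 177.5) [-0.003, -0.004, 0.0, -0.007, 0.003, -0.012] rows 0.2
1 (602, 255.2, 215, 177.5) [0.0, 0.0, 0.0, 0.0, 0.0, 0.16] rows 1.9
[259 187] 4433 mm [590.3 255.9] [ 18.  121.1] long ang -2.6 z 216..224 rgb [41 41 41]
```

Request:
drive_tool:
  plan: [-0.003, -0.004, 0, -0.007, 0.004, 0.03, 0.45, -0.003, -0.004, 0, -0.007, 0.004, 0.08, 0.45, -0.003, -0.004, 0, -0.007, 0.004, 0.12, 0.45, -0.003, -0.004, 0, -0.007, 0.004, 0.146, 0.45, -0.003, -0.004, 0, -0.007, 0.004, 0.146, 0.45, -0.003, -0.004, 0, -0.007, 0.004, 0.146, 0.1, -0.003, -0.004, 0, -0.007, 0.004, 0.146, 0.1, -0.003, -0.004, 0, -0.007, 0.004, 0.146, 0.1, -0.003, -0.004, 0, -0.007, 0.004, 0.146, 0.1, -0.003, -0.004, 0, -0.007, 0.004, 0.146, 0.1]

```text
time: 13.73
ee_pos: [0.603, 0.2553, 0.2236]
tool_rot: [[-0.999, 0.043, 0.003], [0.043, 0.999, 0.004], [-0.003, 0.004, -1.0]]
force: [0.6, 4.8, 0.9]
gripper_width: 0.0164
gripper_force: 45.0
```

Request:
drive_tool:
  plan: [0, 0, 0, 0, 0, -0.01, 0.1, 0, 0, 0, 0, 0, -0.03, 0.1, 0, 0, 0, 0, 0, -0.05, 0.1, 0, 0, 0, 0, 0, -0.07, 0.1, 0, 0, 0, 0, 0, -0.09, 0.1, 0, 0, 0, 0, 0, -0.11, 0.1, 0, 0, 0, 0, 0, -0.13, 0.1, 0, 0, 0, 0, 0, -0.15, 0.1, 0, 0, 0, 0, 0, -0.17, 0.1, 0, 0, 0, 0, 0, -0.182, 0.1]

```text
time: 14.57
ee_pos: [0.6029, 0.2553, 0.3128]
tool_rot: [[-0.999, 0.043, 0.002], [0.043, 0.999, 0.004], [-0.002, 0.004, -1.0]]
force: [5.6, 6.0, -8.6]
gripper_width: 0.0164
gripper_force: 45.0
```

Request:
drive_tool:
  plan: [0, 0, 0, 0, 0, 0, 0.1, 0, 0, 0, 0, 0, 0, 0.1, 0, 0, 0, 0, 0, 0, 0.1, 0, 0, 0, 0, 0, 0, 0.1, 0, 0, 0, 0, 0, 0, 0.1, 0, 0, 0, 0, 0, 0, 0.1, 0, 0, 0, 0, 0, 0, 0.1, 0, 0, 0, 0, 0, 0, 0.1, 0, 0, 0, 0, 0, 0, 0.1, 0, 0, 0, 0, 0, 0, 0.1]

```text
time: 15.4
ee_pos: [0.6029, 0.2553, 0.3119]
tool_rot: [[-0.999, 0.043, 0.002], [0.043, 0.999, 0.004], [-0.002, 0.004, -1.0]]
force: [5.1, 5.4, -6.0]
gripper_width: 0.0167
gripper_force: 45.0
```

Run:
```python
from h import *
c,R,t,K=cam("scene");W=cloud(c,R,t,K);save("s2",c["color"][150:330,200:400],3)
hs=cv2.cvtColor(c["color"],cv2.COLOR_RGB2HSV)
for nm,m in(("yellow",(hs[...,0]>20)&(hs[...,0]<32)&(hs[...,1]>150)&(hs[...,2]>150)),("red",((hs[...,0]<6)|(hs[...,0]>174))&(hs[...,1]>150))):
    m=m&(W[...,1]>.1)&(W[...,1]<.4)&(W[...,0]<.75)&(W[...,0]>.45)
    if m.sum():print(nm,m.sum(),np.nanmedian(W[m],0).round(3),np.nanmin(W[m],0).round(3),np.nanmax(W[m],0).round(3))
blobs(W,c["color"],.11,.15,(.45,.75),(.03,.22),60)
```

```text
yellow 7 [0.597 0.268 0.182] [0.527 0.208 0.139] [0.62  0.276 0.187]
red 49 [0.585 0.274 0.161] [0.555 0.26  0.141] [0.627 0.28  0.164]
[268 227] 2177 mm [595.  126.8] [159.  190.6] long ang 88.1 z 132..147 rgb [206 183 148]
```

View pics/s2.png

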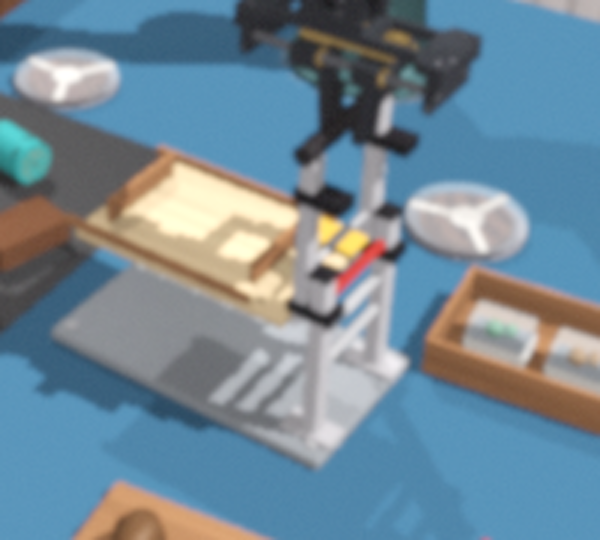

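The scene picture shows the shelf about 88 mm up, with the yellow catch (340,238) level above the red rung (362,265). I'll let it down now.

Request:
drive_tool:
  plan: [0, 0, 0, 0, 0, 0.004, 0.1, 0, 0, 0, 0, 0, 0.008, 0.1, 0, 0, 0, 0, 0, 0.012, 0.1, 0, 0, 0, 0, 0, 0.016, 0.1, 0, 0, 0, 0, 0, 0.02, 0.1, 0, 0, 0, 0, 0, 0.024, 0.1, 0, 0, 0, 0, 0, 0.028, 0.1, 0, 0, 0, 0, 0, 0.031, 0.1, 0, 0, 0, 0, 0, 0.034, 0.1, 0, 0, 0, 0, 0, 0.034, 0.1]

```text
time: 16.28
ee_pos: [0.6029, 0.2553, 0.2958]
tool_rot: [[-0.999, 0.043, 0.003], [0.043, 0.999, 0.004], [-0.003, 0.004, -1.0]]
force: [4.2, 5.2, -3.3]
gripper_width: 0.0168
gripper_force: 45.0
```

Request:
drive_tool:
  plan: [0, 0, 0, 0, 0, 0, 0.1, 0, 0, 0, 0, 0, 0, 0.1, 0, 0, 0, 0, 0, 0, 0.1, 0, 0, 0, 0, 0, 0, 0.45, 0, 0, 0, 0, 0, 0, 0.45, 0, 0, 0, 0, 0, 0, 0.45, 0, 0, 0, 0, 0, 0, 0.45, 0, 0, 0, 0, 0, 0, 0.45, 0, 0, 0, 0, 0, 0, 0.45, 0, 0, 0, 0, 0, 0, 0.45]

```text
time: 17.12
ee_pos: [0.6019, 0.2537, 0.2958]
tool_rot: [[-0.999, 0.043, 0.0], [0.043, 0.999, 0.001], [-0.0, 0.001, -1.0]]
force: [-0.6, -0.0, 0.9]
gripper_width: 0.0393
gripper_force: 0.0
```

Request:
drive_tool:
  plan: [0, 0, 0, 0, 0, -0.1, 0.45, 0, 0, 0, 0, 0, -0.2, 0.45, 0, 0, 0, 0, 0, -0.2, 0.45, 0, 0, 0.25, 0.1, -0.08, -0.2, 0.45, 0, 0, 0.25, 0.2, -0.4, -0.2, 0.45, 0, 0, 0.25, 0.2, -0.4, -0.2, 0.45, 0, 0, 0.25, 0.2, -0.4, -0.2, 0.45, 0, 0, 0.25, 0.2, -0.4, -0.2, 0.45, 0, 0, 0.25, 0.2, -0.4, -0.2, 0.45, 0, 0, 0.25, 0.2, -0.4, -0.2, 0.45]

```text
time: 17.95
ee_pos: [0.4917, 0.0549, 0.3962]
tool_rot: [[-0.669, 0.743, 0.001], [0.743, 0.669, -0.001], [-0.001, 0.0, -1.0]]
force: [-0.0, 0.4, -0.1]
gripper_width: 0.0398
gripper_force: 0.0
```

Run:
```python
from h import *
c,R,t,K=cam("scene");W=cloud(c,R,t,K);save("s3",c["color"][150:330,200:400],3)
blobs(W,c["color"],.24,.32,(.45,.75),(.22,.3),60)
blobs(W,c["color"],.1,.15,(.45,.75),(.03,.22),60)
blobs(W,c["color"],.012,.1,(.3,.8),(-.5,-.03))
c,R,t,K=cam("wrist");W=cloud(c,R,t,K)
print("wrist");blobs(W,c["color"],.25,.32,(.45,.75),(.2,.3),60)
blobs(W,c["color"],.135,.16,(.45,.75),(-.03,.22),60)
blobs(W,c["color"],.11,.134,(.45,.75),(-.03,.22),60)
o=env.get_obs();print(o["ee_pos"],o["qpos"],o["tool_rot"])
```

```text
[316 203] 710 mm [601.9 267.4] [ 45.4 150. ] long ang -2.5 z 242..296 rgb [70 72 80]
[267 231] 2373 mm [596.7 126.1] [156.2 194.1] long ang 87.0 z 117..144 rgb [234 209 170]
[157 178] 285 mm [ 464.5 -431.9] [52.  52.4] long ang -85.9 z 15..77 rgb [169 165 165]
[181 188] 262 mm [ 446.7 -332.8] [50.7 77.2] long ang -1.8 z 15..50 rgb [217 209 201]
[205 200] 284 mm [ 468.6 -216.9] [49.8 76.1] long ang -89.6 z 15..49 rgb [ 81 170 165]
[153 205] 299 mm [ 587.6 -332.6] [47.5 71. ] long ang -27.9 z 15..50 rgb [88 68 55]
[183 217] 326 mm [ 583.1 -210.3] [49.1 72.8] long ang -8.1 z 14..49 rgb [113  89  72]
[ 89 225] 388 mm [ 770.2 -435.6] [ 59.3 128.5] long ang 89.9 z 16..29 rgb [132 175 218]
[207 226] 431 mm [ 572.2 -121.7] [60.9 94.8] long ang -17.3 z 13..33 rgb [142  96  70]
[137 230] 359 mm [ 717.1 -281.9] [51.1 72.2] long ang -81.3 z 14..49 rgb [ 79 170 166]
[184 247] 401 mm [ 695.8 -110.4] [55.3 68.7] long ang -10.5 z 14..50 rgb [232 225 218]
wrist
[491  38] 1942 mm [541.5 260.1] [34.1 50.6] long ang -56.4 z 252..295 rgb [39 40 40]
[397 130] 572 mm [599.3 199.8] [ 6.4 99.7] long ang -2.7 z 136..146 rgb [110  81  56]
[295 206] 250 mm [576.1  44.9] [ 6.3 67.7] long ang -2.6 z 136..147 rgb [165 123  84]
[348 166] 15211 mm [596.1 117.8] [151.1 210.4] long ang 87.5 z 120..130 rgb [228 214 160]
[0.49292279 0.05727991 0.39602602] [ 6.48110041e-02 -1.35164237e-01  1.78806496e+00  1.06686828e-03
  1.48738077e+00 -6.75371304e-01] [[-6.74357416e-01  7.38404049e-01  1.23959710e-03]
 [ 7.38405089e-01  6.74356442e-01  1.14584751e-03]
 [ 1.01681512e-05  1.68803558e-03 -9.99998575e-01]]
```

View pics/s3.png

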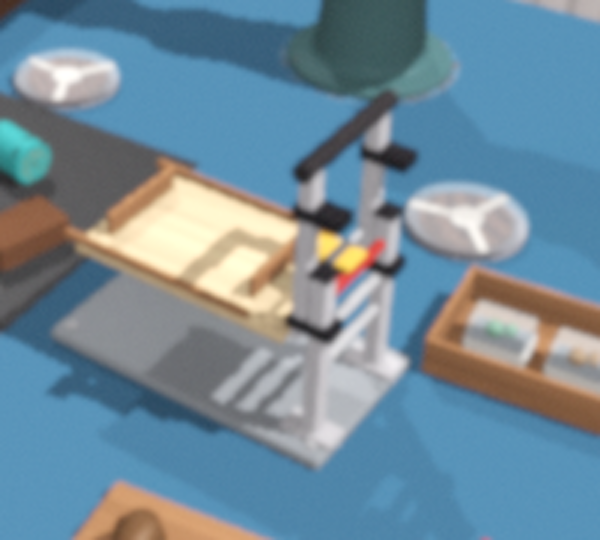

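The frame hangs on the red rung: the catch (350,258) rests on it and the bar top is at about 295 mm. Logs next, looking from above each one first.

Run:
```python
from h import *
plan([[(680,-112,215,77)]])
c,R,t,K=cam("top");W=cloud(c,R,t,K);blobs(W,c["color"],.012,.1,(.38,.75),(-.5,-.05),100)
```

```text
0 (680, -112, 215, 77) [0.0, -0.0, 0.308, -0.502, 0.047, 0.35] rows 7.7
[341 138] 288 mm [ 708.7 -281.2] [47.8 66.6] long ang -84.0 z 25..52 rgb [ 78 214 211]
[291 142] 284 mm [ 689.6 -109.6] [48.6 66.6] long ang -13.2 z 24..53 rgb [240 238 231]
[294 178] 427 mm [ 567.8 -123.6] [55.  91.6] long ang -16.4 z 23..36 rgb [141  96  70]
[320 175] 290 mm [ 578.2 -213.3] [48.8 67.8] long ang -4.4 z 23..52 rgb [92 74 59]
[358 175] 296 mm [ 579.6 -339.4] [49.4 67.1] long ang -18.9 z 23..53 rgb [91 72 57]
[321 210] 289 mm [ 458.6 -215.9] [48.3 67.1] long ang 77.6 z 25..52 rgb [ 79 215 212]
[357 215] 294 mm [ 444.4 -338.6] [48.6 68.6] long ang 6.2 z 24..52 rgb [243 241 234]
[387 212] 252 mm [ 453.6 -433.9] [49.2 49.3] long ang -22.7 z 19..80 rgb [44 44 45]
```

Request:
drive_tool:
  plan: [0, 0, 0.308, -0.502, 0.047, 0.35, 0.92, 0, 0, 0.308, -0.502, 0.047, 0.35, 0.92, 0, 0, 0.308, -0.502, 0.047, 0.35, 0.92, 0, 0, 0.308, -0.502, 0.047, 0.35, 0.92, 0, 0, 0.308, -0.502, 0.047, 0.35, 0.92, 0, 0, 0.308, -0.502, 0.047, 0.35, 0.92, 0, 0, 0.308, -0.502, 0.047, 0.35, 0.92, 0, 0, 0.308, -0.502, 0.047, 0.35, 0.92, 0, 0, 0.308, -0.502, 0.047, 0.35, 0.92, 0, 0, 0.308, -0.502, 0.047, 0.35, 0.92]
  force: 20

```text
time: 18.93
ee_pos: [0.6803, -0.11, 0.2184]
tool_rot: [[0.22, 0.975, -0.003], [0.975, -0.22, 0.002], [0.001, -0.004, -1.0]]
force: [1.1, -0.2, 0.9]
gripper_width: 0.0811
gripper_force: 0.0
```

```bash
cat >> h.py <<'E'
def look(lo=.012,hi=.06,xr=(.36,.8),yr=(-.45,-.02)):
    c,R,t,K=cam("wrist");W=cloud(c,R,t,K);blobs(W,c["color"],lo,hi,xr,yr,300)
E
python3 -c "
from h import *
look();plan([[(690,-108.5,26,77)]])"
```

```text
[269 168] 2979 mm [ 693.3 -109.9] [49.1 67. ] long ang -13.1 z 29..49 rgb [240 241 234]
[161 202] 4182 mm [ 570.8 -123.9] [55.5 90.1] long ang -16.4 z 17..31 rgb [128  90  65]
[199 263] 1106 mm [ 596.6 -199.6] [31.9 58.1] long ang -29.9 z 17..46 rgb [114  93  72]
[318 321] 1166 mm [ 713.8 -293. ] [46.8 49.1] long ang 5.0 z 32..49 rgb [ 56 138 136]
0 (690, -108.5, 26, 77) [-0.0, -0.0, 0.002, 0.006, 0.019, 0.376] rows 4.5
```

Request:
drive_tool:
  plan: [0, 0, 0.002, 0.004, 0.022, 0.08, 0.92, 0, 0, 0.002, 0.004, 0.022, 0.16, 0.92, 0, 0, 0.002, 0.004, 0.022, 0.24, 0.92, 0, 0, 0.002, 0.004, 0.022, 0.3, 0.92, 0, 0, 0.002, 0.004, 0.022, 0.35, 0.92, 0, 0, 0.002, 0.004, 0.022, 0.376, 0.92, 0, 0, 0.002, 0.004, 0.022, 0.376, 0.92, 0, 0, 0.002, 0.004, 0.022, 0.376, 0.5, 0, 0, 0.002, 0.004, 0.022, 0.376, 0.5, 0, 0, 0.002, 0.004, 0.022, 0.376, 0.5]

```text
time: 19.82
ee_pos: [0.6938, -0.111, 0.0357]
tool_rot: [[0.229, 0.973, 0.005], [0.973, -0.229, 0.0], [0.001, 0.005, -1.0]]
force: [-1.1, 0.5, 2.2]
gripper_width: 0.0659
gripper_force: 20.0
```

Request:
drive_tool:
  plan: [0, 0, 0, 0, 0, 0, 0.5, 0, 0, 0, 0, 0, 0, 0.5, 0, 0, 0, 0, 0, -0.05, 0.5, 0, 0, 0, 0, 0, -0.1, 0.5, 0, 0, 0, 0, 0, -0.17, 0.5, 0, 0, 0, 0, 0, -0.24, 0.5, 0, 0, 0, 0, 0, -0.31, 0.5, 0, 0, 0, 0, 0, -0.38, 0.5, 0, 0, 0, 0, 0, -0.41, 0.5, 0, 0, 0, 0, 0, -0.41, 0.5]

```text
time: 20.65
ee_pos: [0.6946, -0.1119, 0.2451]
tool_rot: [[0.23, 0.973, 0.012], [0.973, -0.23, -0.001], [0.001, 0.012, -1.0]]
force: [-0.5, 0.2, 0.9]
gripper_width: 0.0658
gripper_force: 20.0
```

```bash
python3 -c "
from h import *
plan([[(598.3,172,231,87.4)],[(598.3,172,149,87.4)]])"
```

```text
0 (598.3, 172, 231, 87.4) [0.004, -0.0, -0.059, 0.508, -0.318, 0.013] rows 7.2
1 (598.3, 172, 149, 87.4) [0.0, 0.0, 0.0, 0.0, 0.0, 0.164] rows 2.0
```

Request:
drive_tool:
  plan: [0.004, 0, -0.059, 0.07, -0.044, 0.0, 0.5, 0.004, 0, -0.059, 0.14, -0.088, 0.0, 0.5, 0.004, 0, -0.059, 0.21, -0.132, 0.0, 0.5, 0.004, 0, -0.059, 0.28, -0.176, 0.0, 0.5, 0.004, 0, -0.059, 0.35, -0.22, 0.0, 0.5, 0.004, 0, -0.059, 0.42, -0.264, 0.0, 0.5, 0.004, 0, -0.059, 0.47, -0.294, 0.0, 0.5, 0.004, 0, -0.059, 0.508, -0.318, 0.0, 0.5, 0.004, 0, -0.059, 0.508, -0.318, 0.0, 0.5, 0.004, 0, -0.059, 0.508, -0.318, 0.0, 0.5]

```text
time: 21.48
ee_pos: [0.5938, 0.1734, 0.236]
tool_rot: [[0.044, 0.999, -0.015], [0.999, -0.044, 0.002], [0.001, -0.015, -1.0]]
force: [0.4, 0.2, -0.1]
gripper_width: 0.0657
gripper_force: 20.0
```

```bash
python3 -c "
from h import *
plan([[(598.3,172,153,87.4)]]);print(env.get_obs()['gripper_width'])"
```

```text
0 (598.3, 172, 153, 87.4) [-0.005, -0.0, 0.001, -0.003, 0.011, 0.154] rows 1.9
0.06568138325360987
```

Request:
drive_tool:
  plan: [-0.004, 0, 0.001, -0.003, 0.011, 0.03, 0.5, -0.004, 0, 0.001, -0.003, 0.011, 0.06, 0.5, -0.004, 0, 0.001, -0.003, 0.011, 0.09, 0.5, -0.004, 0, 0.001, -0.003, 0.011, 0.12, 0.5, -0.004, 0, 0.001, -0.003, 0.011, 0.14, 0.5, -0.004, 0, 0.001, -0.003, 0.011, 0.15, 0.5, -0.004, 0, 0.001, -0.003, 0.011, 0.15, 0.5, -0.004, 0, 0.001, -0.003, 0.011, 0.15, 0.5, -0.004, 0, 0.001, -0.003, 0.011, 0.15, 0.5, -0.004, 0, 0.001, -0.003, 0.011, 0.15, 0.5]

```text
time: 22.32
ee_pos: [0.6005, 0.1711, 0.1638]
tool_rot: [[0.05, 0.999, 0.002], [0.999, -0.05, 0.003], [0.003, 0.002, -1.0]]
force: [0.8, 0.4, -0.9]
gripper_width: 0.0657
gripper_force: 20.0
```

```bash
python3 -c "
from h import *
plan([[(598.3,172,153,87.4)]]);print(env.get_obs()['gripper_width'],env.get_obs()['force'])"
```

```text
0 (598.3, 172, 153, 87.4) [0.001, -0.001, -0.001, 0.001, -0.004, 0.01] rows 0.1
0.06570352857055613 [ 0.76797721  0.41474382 -0.88568264]
```

Request:
drive_tool:
  plan: [0, 0, 0, 0.001, -0.004, 0.005, 0.5, 0, 0, 0, 0.001, -0.004, 0.01, 0.5, 0, 0, 0, 0.001, -0.004, 0.011, 0.5, 0, 0, 0, 0.001, -0.004, 0.011, 0.5, 0, 0, 0, 0.001, -0.004, 0.011, 0.88, 0, 0, 0, 0.001, -0.004, 0.011, 0.88, 0, 0, 0, 0.001, -0.004, 0.011, 0.88, 0, 0, 0, 0.001, -0.004, 0.011, 0.88, 0, 0, 0, 0.001, -0.004, 0.011, 0.88, 0, 0, 0, 0.001, -0.004, 0.011, 0.88]

```text
time: 23.15
ee_pos: [0.5976, 0.1717, 0.1569]
tool_rot: [[0.05, 0.999, 0.0], [0.999, -0.05, 0.002], [0.002, -0.0, -1.0]]
force: [-0.0, 0.0, -1.0]
gripper_width: 0.0773
gripper_force: 0.0
```

Request:
drive_tool:
  plan: [0, 0, 0, 0, 0, -0.05, 0.88, 0, 0, 0, 0, 0, -0.22, 0.88, 0, 0, 0, 0, 0, -0.22, 0.88, 0, 0, 0, 0, 0, -0.22, 0.88, 0, 0, 0, 0, 0, -0.22, 0.88, 0, 0, 0, -0.7, -0.06, -0.22, 0.92, 0, 0, 0, -0.7, -0.06, -0.22, 0.92, 0, 0, 0, -0.7, -0.06, -0.22, 0.92, 0, 0, 0, -0.7, -0.06, -0.22, 0.92, 0, 0, 0, -0.7, -0.06, -0.22, 0.92]

```text
time: 23.98
ee_pos: [0.5679, -0.0364, 0.2645]
tool_rot: [[0.049, 0.999, -0.003], [0.999, -0.049, 0.002], [0.002, -0.003, -1.0]]
force: [1.1, -0.9, -0.3]
gripper_width: 0.0808
gripper_force: 0.0
```

```bash
python3 -c "
from h import *
look(.125,.2,(.45,.75),(0,.22));plan([[(580,-212.5,215,85.4)]])"
```

```text
[191  63] 1091 mm [521.4  63.1] [ 6.5 94.3] long ang 87.3 z 126..131 rgb [172 124  86]
[372  62] 1198 mm [665.   56.3] [ 7.  93.5] long ang 87.5 z 126..130 rgb [167 121  83]
[283  86] 1183 mm [592.7  44.3] [ 6.1 99.8] long ang -2.4 z 136..146 rgb [181 131  90]
0 (580, -212.5, 215, 85.4) [-0.001, 0.001, 0.009, -0.336, 0.044, 0.088] rows 4.2
```

Request:
drive_tool:
  plan: [0, 0, 0.009, -0.336, 0.044, 0.088, 0.92, 0, 0, 0.009, -0.336, 0.044, 0.088, 0.92, 0, 0, 0.009, -0.336, 0.044, 0.088, 0.92, 0, 0, 0.009, -0.336, 0.044, 0.088, 0.92, 0, 0, 0.009, -0.336, 0.044, 0.088, 0.92, 0, 0, 0.009, -0.336, 0.044, 0.088, 0.92, 0, 0, 0.009, -0.336, 0.044, 0.088, 0.92, 0, 0, 0.009, -0.336, 0.044, 0.088, 0.92, 0, 0, 0.009, -0.336, 0.044, 0.088, 0.92, 0, 0, 0.009, -0.336, 0.044, 0.088, 0.92]

```text
time: 24.87
ee_pos: [0.5836, -0.2022, 0.2228]
tool_rot: [[0.076, 0.997, 0.001], [0.997, -0.076, 0.002], [0.002, 0.001, -1.0]]
force: [0.7, 0.5, 0.4]
gripper_width: 0.0811
gripper_force: 0.0
```

```bash
python3 -c "
from h import *
look();plan([[(582,-212,24,85.4)]])"
```

```text
[236  94] 5153 mm [ 570.5 -124.2] [55.2 90. ] long ang -16.3 z 28..31 rgb [148 104  76]
[144 192] 3040 mm [ 461.4 -216.5] [50.2 67.1] long ang 78.2 z 22..49 rgb [ 89 215 212]
[254 180] 2845 mm [ 581.7 -212.4] [45.9 65.8] long ang -4.5 z 27..49 rgb [138 111  87]
[377 220] 1633 mm [ 711.4 -279.7] [48.5 61.4] long ang -85.6 z 17..48 rgb [ 89 206 202]
[174 340] 490 mm [ 462.2 -420.7] [20.1 50.4] long ang -16.6 z 12..36 rgb [225 226 220]
0 (582, -212, 24, 85.4) [0.0, -0.001, 0.001, -0.02, -0.002, 0.386] rows 4.6
```

Request:
drive_tool:
  plan: [0, 0, 0.001, -0.02, -0.003, 0.08, 0.92, 0, 0, 0.001, -0.02, -0.003, 0.16, 0.92, 0, 0, 0.001, -0.02, -0.003, 0.24, 0.92, 0, 0, 0.001, -0.02, -0.003, 0.3, 0.92, 0, 0, 0.001, -0.02, -0.003, 0.35, 0.92, 0, 0, 0.001, -0.02, -0.003, 0.386, 0.92, 0, 0, 0.001, -0.02, -0.003, 0.386, 0.92, 0, 0, 0.001, -0.02, -0.003, 0.386, 0.5, 0, 0, 0.001, -0.02, -0.003, 0.386, 0.5, 0, 0, 0.001, -0.02, -0.003, 0.386, 0.5]

```text
time: 25.75
ee_pos: [0.5815, -0.2129, 0.03]
tool_rot: [[0.08, 0.997, 0.001], [0.997, -0.08, 0.002], [0.002, 0.001, -1.0]]
force: [0.2, -0.2, -1.3]
gripper_width: 0.0658
gripper_force: 20.0
```

Request:
drive_tool:
  plan: [0, 0, 0, 0, 0, 0, 0.5, 0, 0, 0, 0, 0, 0, 0.5, 0, 0, 0, 0, 0, -0.05, 0.5, 0, 0, 0, 0, 0, -0.1, 0.5, 0, 0, 0, 0, 0, -0.17, 0.5, 0, 0, 0, 0, 0, -0.24, 0.5, 0, 0, 0, 0, 0, -0.31, 0.5, 0, 0, 0, 0, 0, -0.38, 0.5, 0, 0, 0, 0, 0, -0.4, 0.5, 0, 0, 0, 0, 0, -0.4, 0.5]

```text
time: 26.58
ee_pos: [0.5832, -0.2146, 0.2341]
tool_rot: [[0.081, 0.997, 0.008], [0.997, -0.081, -0.001], [-0.001, 0.008, -1.0]]
force: [0.1, 0.8, -1.5]
gripper_width: 0.0657
gripper_force: 20.0
```

```bash
python3 -c "
from h import *
plan([[(596,122,225,87.4)]])"
```

```text
0 (596, 122, 225, 87.4) [0.003, 0.0, -0.011, 0.673, -0.029, 0.006] rows 8.1
```

Request:
drive_tool:
  plan: [0, 0, -0.011, 0.08, -0.003, 0, 0.5, 0, 0, -0.011, 0.16, -0.007, 0, 0.5, 0, 0, -0.011, 0.24, -0.01, 0, 0.5, 0, 0, -0.011, 0.32, -0.014, 0, 0.5, 0, 0, -0.011, 0.4, -0.017, 0, 0.5, 0, 0, -0.011, 0.48, -0.02, 0, 0.5, 0, 0, -0.011, 0.56, -0.024, 0, 0.5, 0, 0, -0.011, 0.62, -0.027, 0, 0.5, 0, 0, -0.011, 0.673, -0.029, 0, 0.5, 0, 0, -0.011, 0.673, -0.029, 0, 0.5]

```text
time: 27.42
ee_pos: [0.592, 0.1273, 0.2267]
tool_rot: [[0.042, 0.999, -0.004], [0.999, -0.042, 0.004], [0.003, -0.004, -1.0]]
force: [-0.4, -0.7, -0.9]
gripper_width: 0.0659
gripper_force: 20.0
```

Request:
drive_tool:
  plan: [0, 0, 0, 0, 0, 0, 0.5, 0, 0, 0, 0, 0, 0.03, 0.5, 0, 0, 0, 0, 0, 0.06, 0.5, 0, 0, 0, 0, 0, 0.09, 0.5, 0, 0, 0, 0, 0, 0.11, 0.5, 0, 0, 0, 0, 0, 0.13, 0.5, 0, 0, 0, 0, 0, 0.135, 0.5, 0, 0, 0, 0, 0, 0.135, 0.5, 0, 0, 0, 0, 0, 0.135, 0.5, 0, 0, 0, 0, 0, 0.135, 0.5]

```text
time: 28.25
ee_pos: [0.5944, 0.123, 0.1634]
tool_rot: [[0.047, 0.999, 0.002], [0.999, -0.047, 0.002], [0.002, 0.002, -1.0]]
force: [1.1, -0.2, -1.4]
gripper_width: 0.0658
gripper_force: 20.0
```

```bash
python3 -c "
from h import *
plan([[(596,122,146.5,87.4)]]);print(env.get_obs()['gripper_width'],env.get_obs()['force'])"
```

```text
0 (596, 122, 146.5, 87.4) [0.001, -0.001, -0.0, -0.002, 0.003, 0.022] rows 0.3
0.06578874315566449 [ 1.10028301 -0.24985012 -1.41109776]
```

Request:
drive_tool:
  plan: [0, 0, 0, -0.001, 0.003, 0.008, 0.5, 0, 0, 0, -0.001, 0.003, 0.015, 0.5, 0, 0, 0, -0.001, 0.003, 0.022, 0.5, 0, 0, 0, -0.001, 0.003, 0.022, 0.5, 0, 0, 0, -0.001, 0.003, 0.022, 0.88, 0, 0, 0, -0.001, 0.003, 0.022, 0.88, 0, 0, 0, -0.001, 0.003, 0.022, 0.88, 0, 0, 0, -0.001, 0.003, 0.022, 0.88, 0, 0, 0, -0.001, 0.003, 0.022, 0.88, 0, 0, 0, -0.001, 0.003, 0.022, 0.88]

```text
time: 29.08
ee_pos: [0.5952, 0.1225, 0.1515]
tool_rot: [[0.046, 0.999, 0.0], [0.999, -0.046, 0.002], [0.002, 0.0, -1.0]]
force: [-0.6, 1.1, 0.1]
gripper_width: 0.0778
gripper_force: 0.0
```

Request:
drive_tool:
  plan: [0, 0, 0, 0, 0, -0.05, 0.88, 0, 0, 0, 0, 0, -0.22, 0.88, 0, 0, 0, 0, 0, -0.22, 0.88, 0, 0, 0, 0, 0, -0.22, 0.88, 0, 0, 0, 0, 0, -0.22, 0.88, 0, 0, 0, -0.38, -0.02, -0.22, 0.92, 0, 0, 0, -0.38, -0.02, -0.22, 0.92, 0, 0, 0, -0.38, -0.02, -0.22, 0.92, 0, 0, 0, -0.38, -0.02, -0.22, 0.92, 0, 0, 0, -0.38, -0.02, -0.22, 0.92]

```text
time: 29.92
ee_pos: [0.5746, -0.0704, 0.259]
tool_rot: [[0.048, 0.999, -0.003], [0.999, -0.048, 0.001], [0.001, -0.003, -1.0]]
force: [0.7, -0.6, -0.5]
gripper_width: 0.0811
gripper_force: 0.0
```

Request:
drive_tool:
  plan: [0, 0, 0, 0, 0, 0, 0.92, 0, 0, 0, 0, 0, 0, 0.92, 0, 0, 0, 0, 0, 0, 0.92, 0, 0, 0, 0, 0, 0, 0.92, 0, 0, 0, 0, 0, 0, 0.92, 0, 0, 0, 0, 0, 0, 0.92, 0, 0, 0, 0, 0, 0, 0.92, 0, 0, 0, 0, 0, 0, 0.92, 0, 0, 0, 0, 0, 0, 0.92, 0, 0, 0, 0, 0, 0, 0.92]

```text
time: 30.75
ee_pos: [0.5764, -0.0668, 0.2611]
tool_rot: [[0.046, 0.999, 0.0], [0.999, -0.046, 0.002], [0.002, 0.0, -1.0]]
force: [0.0, -0.6, -0.7]
gripper_width: 0.0812
gripper_force: 0.0
```

```bash
python3 -c "
from h import *
look(.125,.2,(.45,.75),(0,.22))
c,R,t,K=cam('top');W=cloud(c,R,t,K);blobs(W,c['color'],.012,.1,(.38,.75),(-.5,-.05),100)
blobs(W,c['color'],.15,.2,(.48,.75),(0,.22),50)
plan([[(582,-336,215,70)]])"
```

```text
[176  44] 813 mm [520.7  47.5] [ 6.7 63.1] long ang 87.5 z 126..131 rgb [199 144 101]
[363  44] 852 mm [664.4  41. ] [ 6.9 63.7] long ang 87.5 z 126..131 rgb [184 136  96]
[270  43] 1902 mm [592.5  44.4] [ 6.4 99.5] long ang -2.7 z 126..146 rgb [192 139  96]
[341 138] 289 mm [ 708.6 -281.9] [49.2 66.6] long ang -82.7 z 23..52 rgb [ 50 134 131]
[295 177] 160 mm [ 566.3 -122.1] [30.5 92.8] long ang -7.3 z 23..37 rgb [130  90  66]
[321 210] 288 mm [ 458.7 -216. ] [48.7 67.4] long ang 77.7 z 28..53 rgb [ 73 200 196]
[357 215] 296 mm [ 444.2 -338.3] [47.8 68.3] long ang 7.0 z 25..52 rgb [237 235 225]
[387 212] 251 mm [ 454.4 -433.7] [48.9 49.3] long ang -36.9 z 21..80 rgb [40 40 42]
[212 162] 630 mm [593.8 148.9] [ 67.5 102.4] long ang 87.6 z 153..174 rgb [149 127 104]
0 (582, -336, 215, 70) [-0.0, -0.001, 0.096, -0.537, 0.036, 0.079] rows 6.5
```

```bash
python3 -c "
from h import *
c,R,t,K=cam('scene');W=cloud(c,R,t,K);blobs(W,c['color'],.012,.1,(.3,.9),(-.6,-.03),60);save('s4',c['color'],1.4)
c,R,t,K=cam('top');W=cloud(c,R,t,K);blobs(W,c['color'],.012,.1,(.38,.9),(-.6,-.05),20)
"
```

```text
[120 180] 651 mm [ 530.1 -548.3] [103.2 295.8] long ang 0.0 z 13..48 rgb [178 105  99]
[157 178] 283 mm [ 462.5 -433.6] [50.8 50.8] long ang -72.6 z 14..77 rgb [180 178 178]
[181 188] 261 mm [ 446.6 -336.1] [51.6 78.2] long ang 3.2 z 15..50 rgb [219 212 204]
[205 200] 285 mm [ 462.3 -217.9] [50.7 78.8] long ang 78.1 z 14..50 rgb [ 82 172 167]
[ 69 231] 1884 mm [ 831.4 -468.9] [145.7 210.1] long ang -79.0 z 15..29 rgb [129 171 211]
[207 226] 431 mm [ 572.6 -122.1] [61.2 94.1] long ang -13.3 z 13..33 rgb [144  98  72]
[137 230] 364 mm [ 715.1 -282.1] [49.  71.9] long ang -80.8 z 15..50 rgb [ 55 136 135]
[394 107] 2248 mm [ 827.  -468.8] [143.1 204.4] long ang -79.1 z 18..32 rgb [106 157 212]
[341 138] 288 mm [ 709.5 -280.6] [49.7 67.3] long ang -87.8 z 21..52 rgb [ 51 134 131]
[424 199] 1203 mm [ 527.2 -550.2] [ 99.9 290.6] long ang -0.3 z 16..49 rgb [181  87  87]
[295 177] 163 mm [ 566.4 -121.9] [31.1 91.5] long ang -8.5 z 24..37 rgb [130  90  66]
[321 210] 288 mm [ 458.5 -216.1] [48.5 66.6] long ang 77.0 z 27..52 rgb [ 73 200 196]
[357 215] 295 mm [ 444.2 -338.3] [48.5 68.2] long ang 6.5 z 27..52 rgb [237 235 225]
[387 212] 253 mm [ 454.5 -434.1] [48.  49.5] long ang -30.7 z 18..79 rgb [40 40 41]
```

View pics/s4.png

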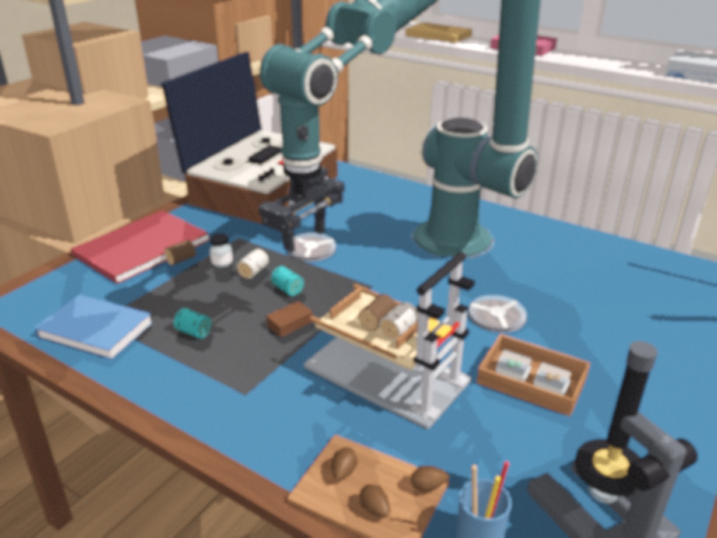

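The scene picture shows both placed logs on the shelf. The second brown log has been knocked and now lies against the red book at (181,250). I'll locate it.

```bash
python3 -c "
from h import *
for n in ('top','scene'):
    c,R,t,K=cam(n);W=cloud(c,R,t,K);print(n);blobs(W,c['color'],.03,.1,(.36,.9),(-.65,-.45),20);
    if n=='top': save('t5',c['color'][130:280,340:500],3.5)
"
```

```text
top
[415 198] 271 mm [ 505.1 -531. ] [48.6 67.2] long ang -15.5 z 33..52 rgb [87 68 55]
[395 212] 26 mm [ 455.8 -455.1] [ 9.9 36.5] long ang 0.6 z 69..79 rgb [40 40 41]
scene
[129 177] 169 mm [ 510.4 -527.3] [48.9 68.3] long ang -17.3 z 31..50 rgb [92 72 59]
```

View pics/t5.png

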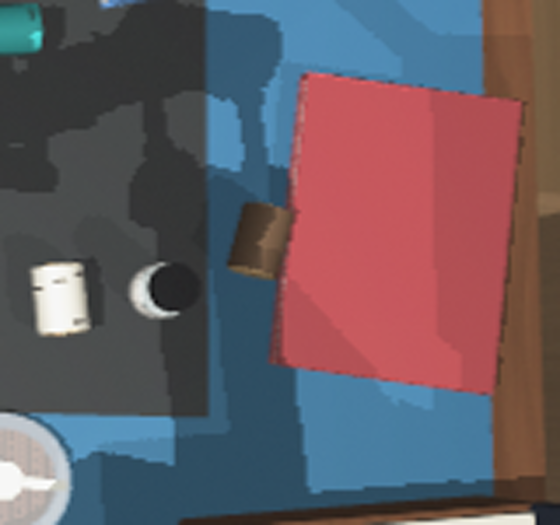

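```bash
python3 -c "
from h import *
plan([[(560,-290,240,80)],[(509,-525,225,75)]])"
```

```text
0 (560, -290, 240, 80) [0.0, -0.001, 0.041, -0.447, -0.012, 0.029] rows 5.4
1 (509, -525, 225, 75) [0.0, 0.0, 0.028, -0.481, -0.019, 0.03] rows 5.8
```

Request:
drive_tool:
  plan: [0, 0, 0.041, -0.447, -0.012, 0.029, 0.92, 0, 0, 0.041, -0.447, -0.012, 0.029, 0.92, 0, 0, 0.041, -0.447, -0.012, 0.029, 0.92, 0, 0, 0.041, -0.447, -0.012, 0.029, 0.92, 0, 0, 0.041, -0.447, -0.012, 0.029, 0.92, 0, 0, 0.041, -0.447, -0.012, 0.029, 0.92, 0, 0, 0.041, -0.447, -0.012, 0.029, 0.92, 0, 0, 0.041, -0.447, -0.012, 0.029, 0.92, 0, 0, 0.041, -0.447, -0.012, 0.029, 0.92, 0, 0, 0.041, -0.447, -0.012, 0.029, 0.92]

```text
time: 31.88
ee_pos: [0.5603, -0.2884, 0.2462]
tool_rot: [[0.173, 0.985, 0.0], [0.985, -0.173, 0.003], [0.003, -0.0, -1.0]]
force: [-0.7, 0.2, 0.8]
gripper_width: 0.0813
gripper_force: 0.0
```

Request:
drive_tool:
  plan: [0, 0, 0.028, -0.481, -0.019, 0.03, 0.92, 0, 0, 0.028, -0.481, -0.019, 0.03, 0.92, 0, 0, 0.028, -0.481, -0.019, 0.03, 0.92, 0, 0, 0.028, -0.481, -0.019, 0.03, 0.92, 0, 0, 0.028, -0.481, -0.019, 0.03, 0.92, 0, 0, 0.028, -0.481, -0.019, 0.03, 0.92, 0, 0, 0.028, -0.481, -0.019, 0.03, 0.92, 0, 0, 0.028, -0.481, -0.019, 0.03, 0.92, 0, 0, 0.028, -0.481, -0.019, 0.03, 0.92, 0, 0, 0.028, -0.481, -0.019, 0.03, 0.92]

```text
time: 32.72
ee_pos: [0.5098, -0.523, 0.2308]
tool_rot: [[0.258, 0.966, 0.0], [0.966, -0.258, 0.003], [0.003, -0.0, -1.0]]
force: [-0.3, -0.9, 0.6]
gripper_width: 0.0812
gripper_force: 0.0
```

```bash
python3 -c "
from h import *
look(.033,.06,(.36,.8),(-.7,-.2));look(.06,.09,(.36,.8),(-.7,-.3));look(.01,.033,(.36,.8),(-.75,-.3))
plan([[(509,-526,31,76)]])
c,R,t,K=cam('wrist');save('w6',c['color'],1)"
```

```text
[137  14] 2113 mm [ 448.6 -347.7] [32.2 66.2] long ang 3.3 z 34..49 rgb [203 204 190]
[200 103] 433 mm [ 469.6 -441.6] [26.6 51.8] long ang 73.8 z 34..51 rgb [161 169 165]
[256 179] 2488 mm [ 508.  -532.9] [44.3 65.9] long ang -15.0 z 35..49 rgb [122  99  77]
[175 103] 2292 mm [ 458.1 -438. ] [45.4 45.9] long ang 21.4 z 69..76 rgb [53 54 56]
[156  26] 503 mm [ 452.3 -361.9] [16.4 67.9] long ang 19.6 z 17..33 rgb [118 118 110]
[494  59] 4630 mm [ 782.4 -495.3] [ 39.3 171.9] long ang -78.7 z 11..27 rgb [104 154 210]
[291 231] 15775 mm [ 525.9 -621.2] [113.3 290.7] long ang -7.2 z 20..23 rgb [196  91  96]
[262 322] 5070 mm [ 486.1 -734.7] [ 62.9 248.2] long ang -14.6 z 20..23 rgb [106  53  55]
0 (509, -526, 31, 76) [0.0, -0.001, -0.005, -0.006, -0.0, 0.388] rows 4.7
```

View pics/w6.png

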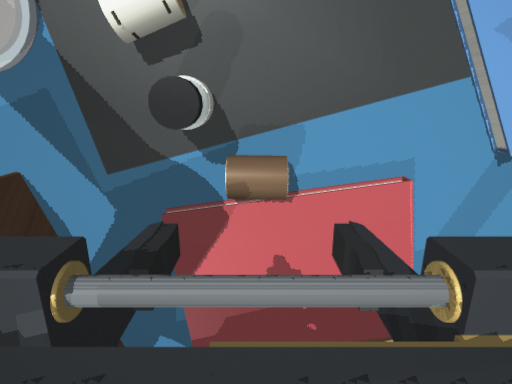

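The wrist picture shows the log at (257,177), touching the book edge at about (290,190). I'll grip 4 mm toward the free side and a little high, so the fingers clear the book.

Request:
drive_tool:
  plan: [0, 0, 0, -0.01, 0, 0.08, 0.92, 0, 0, 0, -0.01, 0, 0.16, 0.92, 0, 0, 0, -0.01, 0, 0.24, 0.92, 0, 0, 0, -0.01, 0, 0.3, 0.92, 0, 0, 0, -0.01, 0, 0.35, 0.92, 0, 0, 0, -0.01, 0, 0.386, 0.92, 0, 0, 0, -0.01, 0, 0.386, 0.92, 0, 0, 0, -0.01, 0, 0.386, 0.5, 0, 0, 0, -0.01, 0, 0.386, 0.5, 0, 0, 0, -0.01, 0, 0.386, 0.5]

```text
time: 33.75
ee_pos: [0.5088, -0.5307, 0.0403]
tool_rot: [[0.26, 0.966, 0.003], [0.966, -0.26, -0.001], [-0.0, 0.003, -1.0]]
force: [0.3, 0.5, -1.0]
gripper_width: 0.0656
gripper_force: 20.0
```

Request:
drive_tool:
  plan: [0, 0, 0, 0, 0, 0, 0.5, 0, 0, 0, 0, 0, 0, 0.5, 0, 0, 0, 0, 0, -0.05, 0.5, 0, 0, 0, 0, 0, -0.1, 0.5, 0, 0, 0, 0, 0, -0.17, 0.5, 0, 0, 0, 0, 0, -0.24, 0.5, 0, 0, 0, 0, 0, -0.31, 0.5, 0, 0, 0, 0, 0, -0.38, 0.5, 0, 0, 0, 0, 0, -0.4, 0.5, 0, 0, 0, 0, 0, -0.4, 0.5]

```text
time: 34.58
ee_pos: [0.5091, -0.532, 0.2438]
tool_rot: [[0.26, 0.966, 0.007], [0.966, -0.26, -0.005], [-0.003, 0.008, -1.0]]
force: [0.0, 0.3, -1.9]
gripper_width: 0.0656
gripper_force: 20.0
```

```bash
python3 -c "
from h import *
plan([[(560,-290,238,80)],[(594,75,235,87.4)]])"
```

```text
0 (560, -290, 238, 80) [0.003, 0.001, -0.028, 0.494, -0.028, -0.002] rows 5.9
1 (594, 75, 235, 87.4) [0.0, 0.0, -0.041, 0.731, -0.06, 0.006] rows 8.8
```

Request:
drive_tool:
  plan: [0, 0, -0.028, 0.08, -0.005, 0, 0.5, 0, 0, -0.028, 0.16, -0.009, 0, 0.5, 0, 0, -0.028, 0.24, -0.014, 0, 0.5, 0, 0, -0.028, 0.32, -0.018, 0, 0.5, 0, 0, -0.028, 0.4, -0.023, 0, 0.5, 0, 0, -0.028, 0.45, -0.026, 0, 0.5, 0, 0, -0.028, 0.494, -0.028, 0, 0.5, 0, 0, -0.028, 0.494, -0.028, 0, 0.5, 0, 0, -0.028, 0.494, -0.028, 0, 0.5, 0, 0, -0.028, 0.494, -0.028, 0, 0.5]

```text
time: 35.42
ee_pos: [0.5574, -0.2879, 0.2361]
tool_rot: [[0.174, 0.985, -0.002], [0.985, -0.174, 0.003], [0.002, -0.003, -1.0]]
force: [-0.0, -1.1, -0.3]
gripper_width: 0.0656
gripper_force: 20.0
```

Request:
drive_tool:
  plan: [0, 0, -0.041, 0.08, -0.007, 0, 0.5, 0, 0, -0.041, 0.16, -0.013, 0, 0.5, 0, 0, -0.041, 0.24, -0.02, 0, 0.5, 0, 0, -0.041, 0.32, -0.026, 0, 0.5, 0, 0, -0.041, 0.4, -0.033, 0, 0.5, 0, 0, -0.041, 0.48, -0.04, 0, 0.5, 0, 0, -0.041, 0.56, -0.046, 0, 0.5, 0, 0, -0.041, 0.64, -0.053, 0, 0.5, 0, 0, -0.041, 0.7, -0.057, 0, 0.5, 0, 0, -0.041, 0.731, -0.06, 0, 0.5]

```text
time: 36.25
ee_pos: [0.5927, 0.0793, 0.2381]
tool_rot: [[0.046, 0.999, -0.0], [0.999, -0.046, 0.003], [0.003, -0.0, -1.0]]
force: [-0.0, 0.2, -1.0]
gripper_width: 0.0659
gripper_force: 20.0
```

Request:
drive_tool:
  plan: [0, 0, 0, 0, 0, 0, 0.5, 0, 0, 0, 0, 0, 0.02, 0.5, 0, 0, 0, 0, 0, 0.04, 0.5, 0, 0, 0, 0, 0, 0.06, 0.5, 0, 0, 0, 0, 0, 0.08, 0.5, 0, 0, 0, 0, 0, 0.08, 0.5, 0, 0, 0, 0, 0, 0.08, 0.5, 0, 0, 0, 0, 0, 0.08, 0.5, 0, 0, 0, 0, 0, 0.08, 0.5, 0, 0, 0, 0, 0, 0.08, 0.5]

```text
time: 37.08
ee_pos: [0.5929, 0.0773, 0.1997]
tool_rot: [[0.046, 0.999, 0.002], [0.999, -0.046, 0.002], [0.002, 0.002, -1.0]]
force: [0.0, 0.3, -0.9]
gripper_width: 0.0659
gripper_force: 20.0
```

```bash
python3 -c "
from h import *
plan([[(594,74,156.5,87.4)]]);print(env.get_obs()['gripper_width'],env.get_obs()['force'])
look(.13,.22,(.45,.75),(0,.23))
c,R,t,K=cam('scene');W=cloud(c,R,t,K);save('s7',c['color'][120:300,200:380],3)"
```

```text
0 (594, 74, 156.5, 87.4) [0.0, -0.001, -0.0, -0.007, 0.002, 0.074] rows 0.9
0.06587492072338692 [ 0.01020615  0.31157212 -0.92181463]
[256  48] 14164 mm [598.3 172.6] [51.1 99.3] long ang -2.5 z 144..170 rgb [113 114 106]
[256 147] 10655 mm [595.9 122.6] [46.9 66.2] long ang -2.7 z 153..170 rgb [85 69 53]
[255 243] 13981 mm [592.8  78. ] [ 43.  146.8] long ang -2.5 z 182..218 rgb [85 68 53]
```

View pics/s7.png

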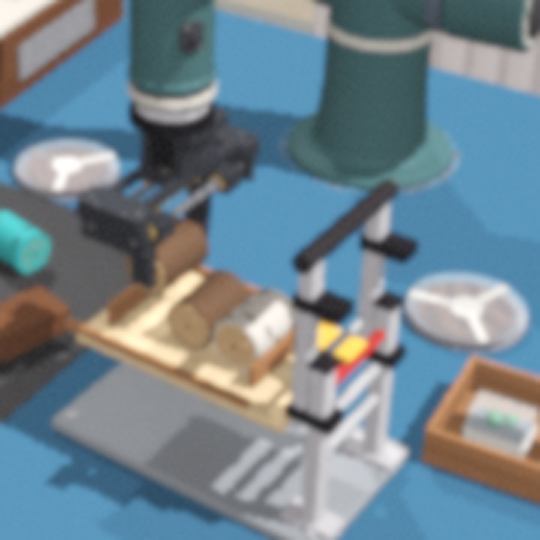

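The scene picture shows two logs straight in the bay at (210,308) and (253,325), with the third held over the free slot. I'll lower it.

Request:
drive_tool:
  plan: [0, 0, 0, -0.01, 0.002, 0.015, 0.5, 0, 0, 0, -0.01, 0.002, 0.03, 0.5, 0, 0, 0, -0.01, 0.002, 0.045, 0.5, 0, 0, 0, -0.01, 0.002, 0.06, 0.5, 0, 0, 0, -0.01, 0.002, 0.068, 0.5, 0, 0, 0, -0.01, 0.002, 0.074, 0.5, 0, 0, 0, -0.01, 0.002, 0.074, 0.5, 0, 0, 0, -0.01, 0.002, 0.074, 0.5, 0, 0, 0, -0.01, 0.002, 0.074, 0.5, 0, 0, 0, -0.01, 0.002, 0.074, 0.5]

```text
time: 38.02
ee_pos: [0.5936, 0.0742, 0.162]
tool_rot: [[0.047, 0.999, 0.001], [0.999, -0.047, 0.005], [0.005, 0.001, -1.0]]
force: [0.4, 5.2, 2.5]
gripper_width: 0.0657
gripper_force: 20.0
```

```bash
python3 -c "
from h import *
plan([[(594,72.5,156,87.4)]]);print(env.get_obs()['gripper_width'],env.get_obs()['force'])
look(.13,.22,(.45,.75),(0,.23))"
```

```text
0 (594, 72.5, 156, 87.4) [0.0, -0.002, -0.0, -0.003, 0.001, 0.0] rows 0.0
0.06567568679337685 [0.44216263 5.21120566 2.47730196]
[254  44] 16625 mm [597.7 162.3] [29.8 66.3] long ang -2.3 z 152..170 rgb [123 124 115]
[255 230] 53143 mm [591.4 104.2] [ 84.9 137. ] long ang -1.1 z 152..219 rgb [83 69 54]
```

Request:
drive_tool:
  plan: [0, 0, 0, 0, 0, 0, 0.88, 0, 0, 0, 0, 0, 0, 0.88, 0, 0, 0, 0, 0, 0, 0.88, 0, 0, 0, 0, 0, 0, 0.88, 0, 0, 0, 0, 0, 0, 0.88, 0, 0, 0, 0, 0, -0.05, 0.88, 0, 0, 0, 0, 0, -0.2, 0.88, 0, 0, 0, 0, 0, -0.2, 0.88, 0, 0, 0, 0, 0, -0.2, 0.88, 0, 0, 0, 0, 0, -0.2, 0.88]

```text
time: 38.9
ee_pos: [0.5949, 0.0722, 0.2653]
tool_rot: [[0.047, 0.999, 0.007], [0.999, -0.047, 0.003], [0.003, 0.006, -1.0]]
force: [-0.8, -0.8, -0.1]
gripper_width: 0.0773
gripper_force: 0.0
```

Request:
drive_tool:
  plan: [0, 0, 0, -0.14, 0, -0.05, 0.9, 0, 0, 0, -0.14, 0, -0.05, 0.9, 0, 0, 0, -0.14, 0, -0.05, 0.9, 0, 0, 0, -0.14, 0, -0.05, 0.9, 0, 0, 0, -0.14, 0, -0.05, 0.9, 0, 0, 0, -0.14, 0, -0.05, 0.9, 0, 0, 0, -0.14, 0, -0.05, 0.9, 0, 0, 0, -0.14, 0, -0.05, 0.9, 0, 0, 0, -0.14, 0, -0.05, 0.9, 0, 0, 0, -0.14, 0, -0.05, 0.9]

```text
time: 39.73
ee_pos: [0.5898, 0.0028, 0.2864]
tool_rot: [[0.046, 0.999, -0.0], [0.999, -0.046, 0.002], [0.002, -0.0, -1.0]]
force: [0.0, -0.1, -0.7]
gripper_width: 0.0795
gripper_force: 0.0
```

```bash
python3 -c "
from h import *
look(.16,.22,(.45,.75),(0,.23));look(.13,.147,(.45,.75),(0,.23))
c,R,t,K=cam('wrist');save('w8',c['color'],1)
c,R,t,K=cam('top');W=cloud(c,R,t,K);blobs(W,c['color'],.012,.1,(.38,.75),(-.5,-.05),100)
plan([[(560,-200,240,90)],[(448,-336,225,96.5)]])"
```

```text
[256  33] 5096 mm [595.9 121.1] [40.  65.8] long ang -2.7 z 161..170 rgb [105  84  66]
[256 102] 4416 mm [593.9  72.2] [40.9 65.7] long ang -2.7 z 161..171 rgb [106  86  67]
[257 136] 862 mm [592.6  44.7] [  5.9 100.2] long ang -2.7 z 139..146 rgb [130  94  66]
[341 138] 289 mm [ 708.9 -281.7] [47.9 66.6] long ang -84.4 z 22..51 rgb [ 56 147 144]
[294 178] 422 mm [ 567.3 -123.3] [54.8 90.9] long ang -16.4 z 22..36 rgb [135  92  67]
[321 210] 290 mm [ 458.6 -216.5] [48.3 67.4] long ang 76.9 z 26..52 rgb [ 75 207 202]
[357 215] 296 mm [ 444.3 -338.1] [47.8 68.3] long ang 6.0 z 25..53 rgb [240 238 229]
[387 212] 249 mm [ 453.5 -434.5] [48.6 49. ] long ang -15.8 z 20..79 rgb [42 42 43]
0 (560, -200, 240, 90) [0.0, -0.001, -0.015, -0.407, -0.041, 0.081] rows 5.0
1 (448, -336, 225, 96.5) [0.0, 0.0, -0.036, -0.272, -0.224, 0.03] rows 4.2
```

View pics/w8.png

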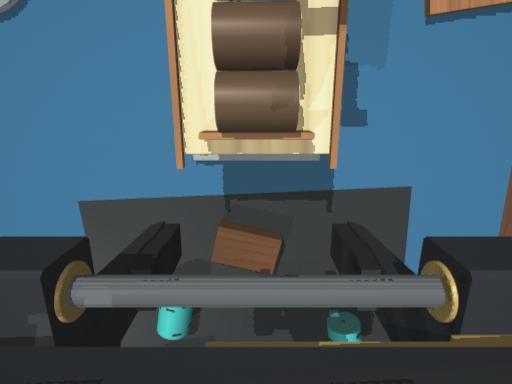

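The wrist picture shows two brown logs straight in the bay at (257,37) and (258,100). The last white log is next.

Request:
drive_tool:
  plan: [0, 0, -0.015, -0.407, -0.041, 0.081, 0.92, 0, 0, -0.015, -0.407, -0.041, 0.081, 0.92, 0, 0, -0.015, -0.407, -0.041, 0.081, 0.92, 0, 0, -0.015, -0.407, -0.041, 0.081, 0.92, 0, 0, -0.015, -0.407, -0.041, 0.081, 0.92, 0, 0, -0.015, -0.407, -0.041, 0.081, 0.92, 0, 0, -0.015, -0.407, -0.041, 0.081, 0.92, 0, 0, -0.015, -0.407, -0.041, 0.081, 0.92, 0, 0, -0.015, -0.407, -0.041, 0.081, 0.92, 0, 0, -0.015, -0.407, -0.041, 0.081, 0.92]

```text
time: 40.77
ee_pos: [0.5605, -0.1987, 0.2463]
tool_rot: [[-0.003, 1.0, 0.001], [1.0, 0.003, 0.002], [0.002, 0.001, -1.0]]
force: [0.6, -0.0, -0.4]
gripper_width: 0.081
gripper_force: 0.0
```

Request:
drive_tool:
  plan: [0, 0, -0.036, -0.272, -0.224, 0.03, 0.92, 0, 0, -0.036, -0.272, -0.224, 0.03, 0.92, 0, 0, -0.036, -0.272, -0.224, 0.03, 0.92, 0, 0, -0.036, -0.272, -0.224, 0.03, 0.92, 0, 0, -0.036, -0.272, -0.224, 0.03, 0.92, 0, 0, -0.036, -0.272, -0.224, 0.03, 0.92, 0, 0, -0.036, -0.272, -0.224, 0.03, 0.92, 0, 0, -0.036, -0.272, -0.224, 0.03, 0.92, 0, 0, -0.036, -0.272, -0.224, 0.03, 0.92, 0, 0, -0.036, -0.272, -0.224, 0.03, 0.92]

```text
time: 41.6
ee_pos: [0.4493, -0.3348, 0.2307]
tool_rot: [[-0.116, 0.993, 0.001], [0.993, 0.116, 0.002], [0.002, 0.001, -1.0]]
force: [0.9, 0.2, -0.8]
gripper_width: 0.0811
gripper_force: 0.0
```

```bash
python3 -c "
from h import *
look(.03,.06,(.36,.8),(-.45,-.1));plan([[(446,-337,28,96.5)]])"
```

```text
[282  52] 3624 mm [ 460.6 -218.3] [48.2 66.7] long ang 77.3 z 32..49 rgb [ 86 215 211]
[498 153] 1748 mm [ 698.9 -285. ] [23.8 66.5] long ang -82.3 z 31..47 rgb [ 83 209 204]
[253 173] 2635 mm [ 447.  -339.1] [47.9 66. ] long ang 6.9 z 32..49 rgb [243 244 239]
[252 247] 675 mm [ 456.3 -426.6] [30.7 51.5] long ang 4.5 z 31..54 rgb [215 223 221]
0 (446, -337, 28, 96.5) [0.0, -0.001, 0.001, -0.004, -0.007, 0.393] rows 4.7
```

Request:
drive_tool:
  plan: [0, 0, 0.001, -0.007, -0.005, 0.08, 0.92, 0, 0, 0.001, -0.007, -0.005, 0.16, 0.92, 0, 0, 0.001, -0.007, -0.005, 0.24, 0.92, 0, 0, 0.001, -0.007, -0.005, 0.32, 0.92, 0, 0, 0.001, -0.007, -0.005, 0.37, 0.92, 0, 0, 0.001, -0.007, -0.005, 0.395, 0.92, 0, 0, 0.001, -0.007, -0.005, 0.395, 0.92, 0, 0, 0.001, -0.007, -0.005, 0.395, 0.92, 0, 0, 0.001, -0.007, -0.005, 0.395, 0.5, 0, 0, 0.001, -0.007, -0.005, 0.395, 0.5]

```text
time: 42.48
ee_pos: [0.4479, -0.3408, 0.0355]
tool_rot: [[-0.111, 0.994, 0.004], [0.994, 0.111, -0.001], [-0.001, 0.004, -1.0]]
force: [0.9, -0.3, 0.9]
gripper_width: 0.0697
gripper_force: 0.0
```

Request:
drive_tool:
  plan: [0, 0, 0, 0, 0, 0, 0.5, 0, 0, 0, 0, 0, 0, 0.5, 0, 0, 0, 0, 0, -0.05, 0.5, 0, 0, 0, 0, 0, -0.1, 0.5, 0, 0, 0, 0, 0, -0.17, 0.5, 0, 0, 0, 0, 0, -0.25, 0.5, 0, 0, 0, 0, 0, -0.33, 0.5, 0, 0, 0, 0, 0, -0.41, 0.5, 0, 0, 0, 0, 0, -0.48, 0.5, 0, 0, 0, 0, 0, -0.48, 0.5]

```text
time: 43.32
ee_pos: [0.4492, -0.3427, 0.2832]
tool_rot: [[-0.11, 0.994, 0.013], [0.994, 0.11, -0.008], [-0.009, 0.012, -1.0]]
force: [0.7, -0.6, -0.1]
gripper_width: 0.066
gripper_force: 20.0
```

Request:
drive_tool:
  plan: [0, 0, 0, 0, 0, 0, 0.5, 0, 0, 0, 0, 0, 0, 0.5, 0, 0, 0, 0, 0, 0, 0.5, 0, 0, 0, 0, 0, 0, 0.5, 0, 0, 0, 0, 0, 0, 0.5, 0, 0, 0, 0, 0, 0, 0.5, 0, 0, 0, 0, 0, 0, 0.5, 0, 0, 0, 0, 0, 0, 0.5, 0, 0, 0, 0, 0, 0, 0.5, 0, 0, 0, 0, 0, 0, 0.5]

```text
time: 44.15
ee_pos: [0.446, -0.3399, 0.2729]
tool_rot: [[-0.11, 0.994, 0.0], [0.994, 0.11, 0.002], [0.002, 0.0, -1.0]]
force: [-0.0, 0.2, -0.9]
gripper_width: 0.0652
gripper_force: 20.0
```

```bash
python3 -c "
from h import *
plan([[(560,-150,260,90)],[(595,97,260,87.4)]]);print(env.get_obs()['gripper_width'],env.get_obs()['force'])"
```

```text
0 (560, -150, 260, 90) [0.0, -0.001, 0.035, 0.352, 0.269, 0.015] rows 5.3
1 (595, 97, 260, 87.4) [0.0, 0.0, 0.014, 0.494, 0.07, 0.0] rows 6.0
0.06521130737369824 [-0.0154981   0.17587648 -0.90228766]
```

Request:
drive_tool:
  plan: [0, 0, 0.035, 0.06, 0.046, 0.005, 0.5, 0, 0, 0.035, 0.12, 0.092, 0.01, 0.5, 0, 0, 0.035, 0.18, 0.138, 0.015, 0.5, 0, 0, 0.035, 0.24, 0.183, 0.015, 0.5, 0, 0, 0.035, 0.3, 0.229, 0.015, 0.5, 0, 0, 0.035, 0.352, 0.269, 0.015, 0.5, 0, 0, 0.035, 0.352, 0.269, 0.015, 0.5, 0, 0, 0.035, 0.352, 0.269, 0.015, 0.5, 0, 0, 0.035, 0.352, 0.269, 0.015, 0.5, 0, 0, 0.035, 0.352, 0.269, 0.015, 0.5]

```text
time: 44.98
ee_pos: [0.5597, -0.1511, 0.2658]
tool_rot: [[0.0, 1.0, -0.0], [1.0, -0.0, 0.002], [0.002, -0.0, -1.0]]
force: [-0.3, 0.0, -1.0]
gripper_width: 0.0658
gripper_force: 20.0
```

Request:
drive_tool:
  plan: [0, 0, 0.014, 0.07, 0.01, 0, 0.5, 0, 0, 0.014, 0.14, 0.02, 0, 0.5, 0, 0, 0.014, 0.21, 0.03, 0, 0.5, 0, 0, 0.014, 0.28, 0.04, 0, 0.5, 0, 0, 0.014, 0.35, 0.05, 0, 0.5, 0, 0, 0.014, 0.42, 0.06, 0, 0.5, 0, 0, 0.014, 0.494, 0.07, 0, 0.5, 0, 0, 0.014, 0.494, 0.07, 0, 0.5, 0, 0, 0.014, 0.494, 0.07, 0, 0.5, 0, 0, 0.014, 0.494, 0.07, 0, 0.5]

```text
time: 45.82
ee_pos: [0.5949, 0.0956, 0.2663]
tool_rot: [[0.044, 0.999, -0.0], [0.999, -0.044, 0.001], [0.001, -0.0, -1.0]]
force: [0.1, -0.1, -0.4]
gripper_width: 0.0659
gripper_force: 20.0
```

Request:
drive_tool:
  plan: [0, 0, 0, 0, 0, 0.02, 0.5, 0, 0, 0, 0, 0, 0.04, 0.5, 0, 0, 0, 0, 0, 0.06, 0.5, 0, 0, 0, 0, 0, 0.08, 0.5, 0, 0, 0, 0, 0, 0.1, 0.5, 0, 0, 0, 0, 0, 0.1, 0.5, 0, 0, 0, 0, 0, 0.1, 0.5, 0, 0, 0, 0, 0, 0.1, 0.5, 0, 0, 0, 0, 0, 0.1, 0.5, 0, 0, 0, 0, 0, 0.1, 0.5]

```text
time: 46.65
ee_pos: [0.5956, 0.0972, 0.2173]
tool_rot: [[0.043, 0.999, 0.002], [0.999, -0.043, 0.002], [0.002, 0.002, -1.0]]
force: [0.7, 0.7, -0.5]
gripper_width: 0.0658
gripper_force: 20.0
```

```bash
python3 -c "
from h import *
plan([[(595,97.5,193,87.4)]]);print(env.get_obs()['gripper_width'],env.get_obs()['force'])
look(.13,.26,(.45,.75),(0,.23))"
```

```text
0 (595, 97.5, 193, 87.4) [0.001, -0.001, 0.001, 0.0, -0.001, 0.037] rows 0.4
0.06575033041700118 [ 0.66407902  0.68688458 -0.50453417]
[254  83] 12076 mm [598.4 175.1] [56.2 99.9] long ang -2.5 z 144..170 rgb [103 101  93]
[255 219] 22245 mm [592.  111.6] [ 71.4 145.5] long ang 0.1 z 156..236 rgb [116 109 100]
[138 322] 978 mm [556.   98.3] [ 8.7 20.7] long ang -72.1 z 236..259 rgb [19 20 21]
[373 320] 917 mm [632.7  94.7] [ 8.4 21. ] long ang 87.8 z 236..259 rgb [23 24 26]
```

Request:
drive_tool:
  plan: [0, 0, 0, 0, -0.001, 0.01, 0.5, 0, 0, 0, 0, -0.001, 0.02, 0.5, 0, 0, 0, 0, -0.001, 0.03, 0.5, 0, 0, 0, 0, -0.001, 0.036, 0.5, 0, 0, 0, 0, -0.001, 0.036, 0.5, 0, 0, 0, 0, -0.001, 0.036, 0.5, 0, 0, 0, 0, -0.001, 0.036, 0.5, 0, 0, 0, 0, -0.001, 0.036, 0.5, 0, 0, 0, 0, -0.001, 0.036, 0.5, 0, 0, 0, 0, -0.001, 0.036, 0.5]

```text
time: 47.53
ee_pos: [0.5946, 0.0973, 0.1989]
tool_rot: [[0.043, 0.999, 0.0], [0.999, -0.043, 0.003], [0.003, 0.0, -1.0]]
force: [-2.3, 0.5, 5.1]
gripper_width: 0.0661
gripper_force: 20.0
```

```bash
python3 -c "
from h import *
o=env.get_obs();print(o['ee_pos'],o['force'])
c,R,t,K=cam('scene');W=cloud(c,R,t,K);save('s9',c['color'][120:300,200:380],3)"
```

```text
[0.59457115 0.09725448 0.19894368] [-2.26511548  0.49134437  5.14873076]
```

View pics/s9.png

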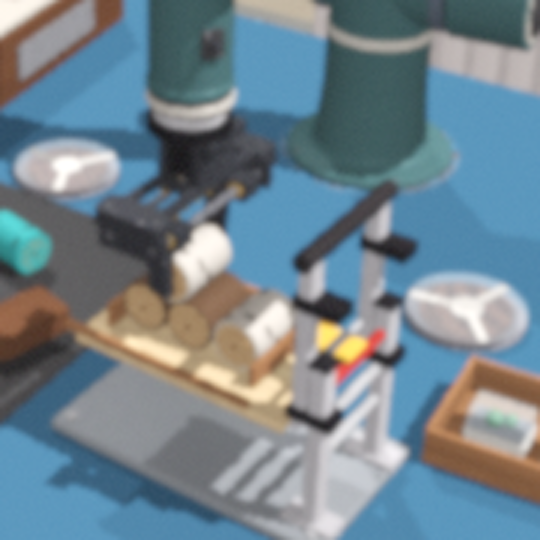

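The scene picture shows the white log (203,262) seated in the gap between the two brown ones (148,305) and (190,325). The force reading confirms contact. I'll release slowly and retreat.

Request:
drive_tool:
  plan: [0, 0, 0, 0, 0, 0, 0.78, 0, 0, 0, 0, 0, 0, 0.82, 0, 0, 0, 0, 0, 0, 0.88, 0, 0, 0, 0, 0, 0, 0.9, 0, 0, 0, 0, 0, 0, 0.9, 0, 0, 0, 0, 0, 0, 0.9, 0, 0, 0, 0, 0, -0.04, 0.9, 0, 0, 0, 0, 0, -0.08, 0.9, 0, 0, 0, 0, 0, -0.15, 0.9, 0, 0, 0, 0, 0, -0.15, 0.9]

```text
time: 48.42
ee_pos: [0.5979, 0.0973, 0.2807]
tool_rot: [[0.043, 0.999, 0.011], [0.999, -0.043, 0.004], [0.004, 0.011, -1.0]]
force: [1.0, 0.5, 0.9]
gripper_width: 0.0794
gripper_force: 0.0
```

Request:
drive_tool:
  plan: [0, 0, 0, 0, 0, -0.1, 0.9, 0, 0, 0, -0.3, 0, -0.1, 0.9, 0, 0, 0, -0.3, 0, -0.1, 0.9, 0, 0, 0, -0.3, 0, -0.1, 0.9, 0, 0, 0, -0.3, 0, -0.1, 0.9, 0, 0, 0, -0.3, 0, -0.1, 0.9, 0, 0, 0, -0.3, 0, -0.1, 0.9, 0, 0, 0, -0.3, 0, -0.1, 0.9, 0, 0, 0, -0.3, 0, -0.1, 0.9, 0, 0, 0, -0.3, 0, -0.1, 0.9]

```text
time: 49.25
ee_pos: [0.5881, -0.0518, 0.3228]
tool_rot: [[0.042, 0.999, -0.0], [0.999, -0.042, 0.003], [0.002, -0.0, -1.0]]
force: [-0.5, -1.0, -0.5]
gripper_width: 0.0792
gripper_force: 0.0
```

```bash
python3 -c "
from h import *
c,R,t,K=cam('top');W=cloud(c,R,t,K);save('t10',c['color'][100:230,130:300],4)
blobs(W,c['color'],.18,.23,(.45,.75),(0,.22),30);blobs(W,c['color'],.15,.18,(.45,.75),(0,.22),30);blobs(W,c['color'],.25,.32,(.45,.75),(.2,.3),30)"
```

```text
[226 161] 358 mm [591.4  99.1] [49.  66.3] long ang -1.3 z 189..216 rgb [231 228 218]
[217 163] 656 mm [592.4 122.8] [ 67.3 152.6] long ang 88.0 z 153..173 rgb [146 130 110]
[169 152] 381 mm [599.5 267.3] [ 43.6 145.4] long ang -2.6 z 251..298 rgb [74 72 73]
```

View pics/t10.png

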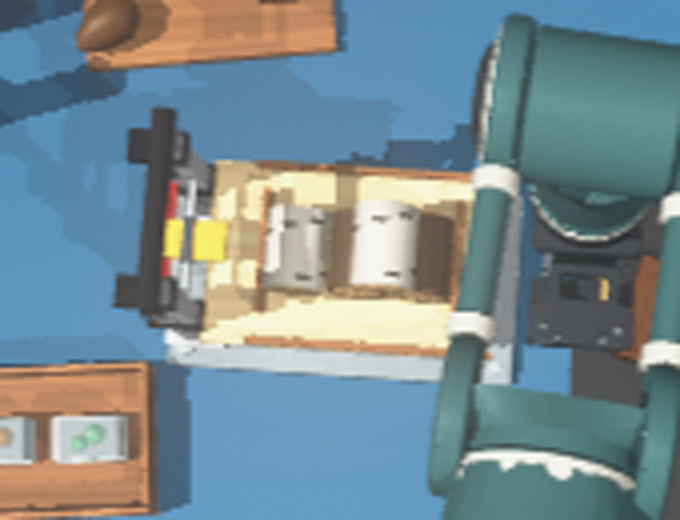

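The top picture shows the white log at (385,245) saddled straight over the row, with the boxes in the tray. I'm handing it in.

```bash
python3 -c "
from rig import env
print(env.sign_off())"
```

```text
the job is handed in; nothing more can be done
None
```

The job is handed in with no verdict returned: camera checks show both boxes in the tray, the shelf hanging on the red top rung, and the four wood samples present piled straight (three in the row, one saddled on top).

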